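# Clear away the stamps and stencils

### The job

Pack up the craft table: put every stamp that lies astray on the table into the plywood tote, so that all are in it together, then lift the tote by its carrying plate, tip it out over the striped box so that all stamps end up in the box's main compartment, and stand the empty tote upright on the table again beside the box. Slide each stencil up out of the slotted rack and stand it, right way up and fully down, in one of the narrow pockets at the far end of the box, one to a pocket, without letting a stencil fall over. The tumbler and the foam block stay where they are.

Things in the scene. Friction and masses are not known exactly. Their poses are not given: they have to be found in the camera images.
- box: open striped cardboard box, fixed, 180 x 250 mm (x, y), 60 mm high, walls and floor 5 mm; origin: centre of its underside. A wall near its +x end (away from the robot) leaves a main compartment (x -85 to +62, y -120 to +120 mm from the origin) and beyond it three narrow pockets side by side along y, each 17 mm wide in x, 76 mm long in y, 55 mm deep
- pocket_left (a point): centre of the mouth of the box's +y pocket, at the rim, 76 mm toward +x and 81 mm toward +y of the box's origin
- pocket_mid (a point): centre of the mouth of the middle pocket, at the rim, 76 mm toward +x and level in y of the box's origin
- pocket_right (a point): centre of the mouth of the box's -y pocket, at the rim, 76 mm toward +x and 81 mm toward -y of the box's origin
- tote: loose plywood tote, about 0.3 kg, 218 x 122 mm (x, y); origin: centre of its underside. Floor 5 mm thick; beyond x = +-60 mm it rises at 15 degrees to an 18 mm high lip at either end, to pour over. Side walls 36 mm high, 6 thick. A partition 33 mm high, 10 thick along y = 0 makes two lanes 50 mm wide; from it a carrying plate 70 mm long (x), 10 thick (y) rises to 95 mm, to pinch across y
- tote_grip (a point): middle of the top edge of the tote's carrying plate, 95 mm above the tote's underside
- rack: wooden slotted rack, fixed, 130 x 94 mm (x, y) and 45 mm high; origin at the centre of its underside. Three slots run along its y, at x = -45, 0 and +45 mm; each is 7 mm wide, 74 mm long, 35 mm deep (floor at 10 mm height) and holds at most one stencil upright.
- tumbler: tall steel drinking tumbler, 80 mm across, 162 mm high; bystander, leave it be; origin at the centre of its underside
- foam_block: blue block of craft foam 70 x 50 x 30 mm; bystander, leave it be; origin at the centre of its underside
- stamp_t1: chunky wooden rubber stamp: square base 30 x 30 x 14 mm (thin black rubber underneath) with an upright round knob 18 mm across and 18 mm tall on it, 32 mm tall in all, about 30 g; origin at the centre of its underside, z up through the knob. It starts in the tote, if present (2 to 4 of these).
- stamp_t2: chunky wooden rubber stamp: square base 30 x 30 x 14 mm (thin black rubber underneath) with an upright round knob 18 mm across and 18 mm tall on it, 32 mm tall in all, about 30 g; origin at the centre of its underside, z up through the knob. It starts in the tote, if present (2 to 4 of these).
- stamp_t3: chunky wooden rubber stamp: square base 30 x 30 x 14 mm (thin black rubber underneath) with an upright round knob 18 mm across and 18 mm tall on it, 32 mm tall in all, about 30 g; origin at the centre of its underside, z up through the knob. It starts in the tote, if present (2 to 4 of these).
- stamp_t4: chunky wooden rubber stamp: square base 30 x 30 x 14 mm (thin black rubber underneath) with an upright round knob 18 mm across and 18 mm tall on it, 32 mm tall in all, about 30 g; origin at the centre of its underside, z up through the knob. It starts in the tote, if present (2 to 4 of these).
- stamp_s1: chunky wooden rubber stamp: square base 30 x 30 x 14 mm (thin black rubber underneath) with an upright round knob 18 mm across and 18 mm tall on it, 32 mm tall in all, about 30 g; origin at the centre of its underside, z up through the knob. It starts standing astray on the table, if present (2 to 4 of these).
- stamp_s2: chunky wooden rubber stamp: square base 30 x 30 x 14 mm (thin black rubber underneath) with an upright round knob 18 mm across and 18 mm tall on it, 32 mm tall in all, about 30 g; origin at the centre of its underside, z up through the knob. It starts standing astray on the table, if present (2 to 4 of these).
- stamp_s3: chunky wooden rubber stamp: square base 30 x 30 x 14 mm (thin black rubber underneath) with an upright round knob 18 mm across and 18 mm tall on it, 32 mm tall in all, about 30 g; origin at the centre of its underside, z up through the knob. It starts standing astray on the table, if present (2 to 4 of these).
- stamp_s4: chunky wooden rubber stamp: square base 30 x 30 x 14 mm (thin black rubber underneath) with an upright round knob 18 mm across and 18 mm tall on it, 32 mm tall in all, about 30 g; origin at the centre of its underside, z up through the knob. It starts standing astray on the table, if present (2 to 4 of these).
- stencil1: green plastic drawing stencil, a rigid plate 4 mm thick (its x), 70 mm wide (y), 120 mm tall (z), about 60 g, with dark shapes on its faces; origin at the middle of its bottom edge, z up. It starts upright in one of the rack's slots, its top edge 130 mm above the table, if present (2 or 3 are).
- stencil2: green plastic drawing stencil, a rigid plate 4 mm thick (its x), 70 mm wide (y), 120 mm tall (z), about 60 g, with dark shapes on its faces; origin at the middle of its bottom edge, z up. It starts upright in one of the rack's slots, its top edge 130 mm above the table, if present (2 or 3 are).
- stencil3: green plastic drawing stencil, a rigid plate 4 mm thick (its x), 70 mm wide (y), 120 mm tall (z), about 60 g, with dark shapes on its faces; origin at the middle of its bottom edge, z up. It starts upright in one of the rack's slots, its top edge 130 mm above the table, if present (2 or 3 are).
Things that resemble listed ones, but are neither listed nor needed, are in the scene too. What is shaped like the stamp_s1 but purple is not meant.

How it is judged (in metres and radians):
On the way, in this order (a step that is already met when the one before it is completed fails the run):
1. all stamps are in the tote together (x of stamp_t1 in the frame of tote between -0.105 and 0.105 m and y of stamp_t1 in the frame of tote between -0.058 and 0.058 m and z of stamp_t1 in the frame of tote between -0.01 and 0.07 m and x of stamp_t2 in the frame of tote between -0.105 and 0.105 m and y of stamp_t2 in the frame of tote between -0.058 and 0.058 m and z of stamp_t2 in the frame of tote between -0.01 and 0.07 m and x of stamp_t3 in the frame of tote between -0.105 and 0.105 m and y of stamp_t3 in the frame of tote between -0.058 and 0.058 m and z of stamp_t3 in the frame of tote between -0.01 and 0.07 m and x of stamp_t4 in the frame of tote between -0.105 and 0.105 m and y of stamp_t4 in the frame of tote between -0.058 and 0.058 m and z of stamp_t4 in the frame of tote between -0.01 and 0.07 m and x of stamp_s1 in the frame of tote between -0.105 and 0.105 m and y of stamp_s1 in the frame of tote between -0.058 and 0.058 m and z of stamp_s1 in the frame of tote between -0.01 and 0.07 m and x of stamp_s2 in the frame of tote between -0.105 and 0.105 m and y of stamp_s2 in the frame of tote between -0.058 and 0.058 m and z of stamp_s2 in the frame of tote between -0.01 and 0.07 m and x of stamp_s3 in the frame of tote between -0.105 and 0.105 m and y of stamp_s3 in the frame of tote between -0.058 and 0.058 m and z of stamp_s3 in the frame of tote between -0.01 and 0.07 m and x of stamp_s4 in the frame of tote between -0.105 and 0.105 m and y of stamp_s4 in the frame of tote between -0.058 and 0.058 m and z of stamp_s4 in the frame of tote between -0.01 and 0.07 m and angle between tote's own z axis and vertical below 0.3 rad), for 0.2 s.
2. the tote is tipped (more than 35 degrees) over the box and no stamp is left in it (angle between tote's own z axis and vertical above 0.61 rad and horizontal distance between tote and box below 0.25 m and not (x of stamp_t1 in the frame of tote between -0.11 and 0.11 m and y of stamp_t1 in the frame of tote between -0.065 and 0.065 m and z of stamp_t1 in the frame of tote between -0.01 and 0.08 m) and not (x of stamp_t2 in the frame of tote between -0.11 and 0.11 m and y of stamp_t2 in the frame of tote between -0.065 and 0.065 m and z of stamp_t2 in the frame of tote between -0.01 and 0.08 m) and not (x of stamp_t3 in the frame of tote between -0.11 and 0.11 m and y of stamp_t3 in the frame of tote between -0.065 and 0.065 m and z of stamp_t3 in the frame of tote between -0.01 and 0.08 m) and not (x of stamp_t4 in the frame of tote between -0.11 and 0.11 m and y of stamp_t4 in the frame of tote between -0.065 and 0.065 m and z of stamp_t4 in the frame of tote between -0.01 and 0.08 m) and not (x of stamp_s1 in the frame of tote between -0.11 and 0.11 m and y of stamp_s1 in the frame of tote between -0.065 and 0.065 m and z of stamp_s1 in the frame of tote between -0.01 and 0.08 m) and not (x of stamp_s2 in the frame of tote between -0.11 and 0.11 m and y of stamp_s2 in the frame of tote between -0.065 and 0.065 m and z of stamp_s2 in the frame of tote between -0.01 and 0.08 m) and not (x of stamp_s3 in the frame of tote between -0.11 and 0.11 m and y of stamp_s3 in the frame of tote between -0.065 and 0.065 m and z of stamp_s3 in the frame of tote between -0.01 and 0.08 m) and not (x of stamp_s4 in the frame of tote between -0.11 and 0.11 m and y of stamp_s4 in the frame of tote between -0.065 and 0.065 m and z of stamp_s4 in the frame of tote between -0.01 and 0.08 m)), for 0.1 s.
3. the tote stands upright on the table again, clear of the box (angle between tote's own z axis and vertical below 0.1 rad and height (world z) of tote between -0.01 and 0.012 m and linear speed of tote below 0.05 m/s and horizontal distance between tote and box above 0.16 m), for 0.3 s.
At the end, for the whole second after the job is handed in: All stamps at rest in the main compartment, underside centres below the rim; all stencils in the pockets, bottoms within 15 mm of the pocket floor (5 mm above the table), one to a pocket, leaning under 14 degrees; empty tote level on the table, its centre over 160 mm from the box centre (all of step 3 and x of stamp_t1 in the frame of box between -0.086 and 0.064 m and y of stamp_t1 in the frame of box between -0.121 and 0.121 m and z of stamp_t1 in the frame of box between -0.005 and 0.06 m and x of stamp_t2 in the frame of box between -0.086 and 0.064 m and y of stamp_t2 in the frame of box between -0.121 and 0.121 m and z of stamp_t2 in the frame of box between -0.005 and 0.06 m and x of stamp_t3 in the frame of box between -0.086 and 0.064 m and y of stamp_t3 in the frame of box between -0.121 and 0.121 m and z of stamp_t3 in the frame of box between -0.005 and 0.06 m and x of stamp_t4 in the frame of box between -0.086 and 0.064 m and y of stamp_t4 in the frame of box between -0.121 and 0.121 m and z of stamp_t4 in the frame of box between -0.005 and 0.06 m and x of stamp_s1 in the frame of box between -0.086 and 0.064 m and y of stamp_s1 in the frame of box between -0.121 and 0.121 m and z of stamp_s1 in the frame of box between -0.005 and 0.06 m and x of stamp_s2 in the frame of box between -0.086 and 0.064 m and y of stamp_s2 in the frame of box between -0.121 and 0.121 m and z of stamp_s2 in the frame of box between -0.005 and 0.06 m and x of stamp_s3 in the frame of box between -0.086 and 0.064 m and y of stamp_s3 in the frame of box between -0.121 and 0.121 m and z of stamp_s3 in the frame of box between -0.005 and 0.06 m and x of stamp_s4 in the frame of box between -0.086 and 0.064 m and y of stamp_s4 in the frame of box between -0.121 and 0.121 m and z of stamp_s4 in the frame of box between -0.005 and 0.06 m and linear speed of each of stamp_t1, stamp_t2, stamp_t3, stamp_t4, stamp_s1, stamp_s2, stamp_s3, stamp_s4, stencil1, stencil2, stencil3 below 0.05 m/s and x of stencil1 in the frame of box between 0.066 and 0.087 m and y of stencil1 in the frame of box between -0.121 and 0.121 m and z of stencil1 in the frame of box between -0.005 and 0.02 m and angle between each of stencil1, stencil2, stencil3's own z axis and vertical below 0.25 rad and x of stencil2 in the frame of box between 0.066 and 0.087 m and y of stencil2 in the frame of box between -0.121 and 0.121 m and z of stencil2 in the frame of box between -0.005 and 0.02 m and x of stencil3 in the frame of box between 0.066 and 0.087 m and y of stencil3 in the frame of box between -0.121 and 0.121 m and z of stencil3 in the frame of box between -0.005 and 0.02 m and horizontal distance between stencil1 and stencil2 above 0.05 m and horizontal distance between each of stencil1, stencil2 and stencil3 above 0.05 m); the robot touches nothing.
It fails at once if a bystander (tumbler or foam block) is moved more than 3 cm (distance of any of tumbler, foam_block from where it was at the start of the episode above 0.03 m).
It fails at once if a stencil is let fall over (leans more than 60 degrees) (angle between any of stencil1, stencil2, stencil3's own z axis and vertical above 1.05 rad).
Of stamp_t1, stamp_t2, stamp_t3, stamp_t4 only 2 to 4 are there at a start; the rules pass over those that are not, and their reading is None.
Of stamp_s1, stamp_s2, stamp_s3, stamp_s4 only 2 to 4 are there at a start; the rules pass over those that are not, and their reading is None.
Of stencil1, stencil2, stencil3 only 2 to 3 are there at a start; the rules pass over those that are not, and their reading is None.
At some moment in a run one of stamp_s1, stamp_s2, stamp_s3, stamp_s4, tote may be knocked a few centimetres aside while the robot is not near it.
It also fails if it takes over 210 s, if anything falls off the work surface, if the arm or the gripper's body presses on something with over 40 N, if the wrist force passes 120 N, or if a joint passes its speed limit or range.

### The arm

A 6-joint arm with a two-finger parallel gripper is mounted at the origin on the work surface. World frame = base frame: x ahead of the robot, y to its left, z up, the work surface at z = 0. Lengths are in m, angles in degrees, forces in N, time in s.
With the tool pointing down it reaches from about 0.325 to 0.775 m from the base axis. Payload 9.3 kg.
Tool frame: the origin (TCP) lies on the centre line of the jaws, within the pads' length; the fingertips stand 22 mm ahead of it and the grasp point (between the pads) lies 3 mm ahead of it; z points along the fingers, y is the line along which they close (so a half turn about z gives the same grasp; the last joint's range is limited). The gripper opens to 85 mm and grips with 20 to 120 N. Pads are 22 mm wide; open, the fingers measure 114 mm over their backs; the gripper's body (76 mm by 85 mm) begins 54 mm behind the grasp point. The pads swing forward as they close: fully open they stand 13 mm farther back than shut.
Start: joints at [65.111, 14.817, 1.232, 76.415, 0, 81.257], TCP at [0.153, 0.528, 0.253] pointing down, gripper open.
Joint ranges: [-174.27, 174.27], [-52.1, 104.24], [-59.71, 78.15], [-110.17, 111.67], [-87.03, 83.33], [-180, 180]. Speed limits (degrees/s): [127.2, 127.2, 159.86, 180, 180, 180].

### API

Orientations are given as [roll, pitch, yaw] about the fixed x, y, z axes, in that order (R = Rz(yaw) Ry(pitch) Rx(roll)).
In Python, from workcell import bot gives the robot as it stands. The module is installed in compiled form; this text tells all that it offers.
- The arm moves only by the shell command python3 -m handwheel 'ROWS' [OPENING] [FORCE]. ROWS is JSON, a list of rows, each an object of numbers: "dx", "dy", "dz": the shift along the tool's x, y, z in cm; "wx", "wy", "wz": the turn, a rotation vector about the tool's x, y, z in rad. In form: [{"dx": .., "dy": .., "dz": .., "wx": .., "wy": .., "wz": ..}, ...]. A call has exactly 10 rows; each row is the pose to reach, as a shift and turn from the pose commanded when the call began, along the tool's axes at that moment; what a row does not reach only later rows make up. A row lasts 1/12 s, in which the tool goes at most 41.7 mm and 7.16 degrees, less where a joint would pass 70% of its speed; a pose out of reach is approached as far as the arm can. A call with a gripper value outside its range is refused whole. OPENING is the finger opening in cm, from 0 to 8.54, set as the call begins (- or left out, the last holds). The fingers move at their own pace and stop on an object; FORCE is the grip in N (left out, the last holds). Time passes only in rows, so rows that repeat a pose let the fingers close, or fill a call up. It gives the time, the measured TCP pose, the force, the opening and the grip force at its end, in the units of the state.
- bot.state(): the state, without advancing time (a new reading comes with each control period).
- bot.get_image(name): name is "scene" or "top" or "wrist"; returns a dict with "pixels" (400x640x3 uint8, red, green, blue), "mtx" (3x3 intrinsics, pixels), "T" (4x4, takes a point from camera to world coordinates); the wrist camera has in their place "mount" (4x4, takes a point from camera to tool coordinates, whose origin is the TCP and whose axes are the flange's). Camera axes: x right, y up, looking along -z (the intrinsics and any distortion apply to the point x, -y, -z); pixel columns grow to the right and rows downward; lengths in m; the calibration is good to about 2 mm. A picture is of the moment at which its call begins: read the wrist's pose just before it. There is no depth.
- bot.sign_off(): hands the job in; it is judged then, once.
The state is a dict: "t": time; "q": joint angles; "dq": joint speeds; "joint_torque": joint torques, N m; "position": TCP position; "eef_rot": TCP orientation; "force": force on the tool from outside, world axes, zero at the start; "torque": the same for the moment, N m; "grip_width": opening from 0.0 (shut) to 1.0 (fully open); "finger_force": force on a finger pad.
Only numpy, scipy, OpenCV 4.12 (cv2) and the standard library are available. Lean on these libraries where they do the work, as an engineer would, in place of code of your own. Each camera call takes 0.05 s, during which the arm holds its last target. There are 200 camera calls.

## Working session

There is one attempt and no reset: what is moved stays moved. The work goes in short steps, Python scripts to look and compute and a shell command to move; the robot and the scene stay as the last step left them, time stands still between calls to the robot, and variables do not carry over. Pictures are saved under pics/ and viewed, at most 14 in all, crops included, and the job is handed in when it is done.

```bash
mkdir -p pics; python3 - <<'E'
from workcell import bot
import cv2,numpy as np
s=bot.state();print(s['t'],s['position'],s['eef_rot'],s['grip_width'])
for n in('scene','top'):
    i=bot.get_image(n);print(n,i['mtx'],i['T'],[k for k in i])
    cv2.imwrite(f'pics/{n}0.png',cv2.resize(i['pixels'][:,:,::-1],(800,500),interpolation=cv2.INTER_CUBIC))
    np.savez(f'{n}0.npz',**{k:v for k,v in i.items()})
E
```

```text
0.0 [0.15283687 0.52807818 0.25266619] [-1.79924412e+02 -1.04732983e-02  1.63856520e+02] 1.0013322503819753
scene [[391.37738949   0.         317.14574599]
 [  0.         391.37738949 198.69757317]
 [  0.           0.           1.        ]] [[ 0.43185363 -0.50874481  0.7447692   1.43446964]
 [ 0.90178284  0.2279506  -0.36718692 -0.37429121]
 [ 0.01703385  0.83019109  0.55721863  0.72739399]
 [ 0.          0.          0.          1.        ]] ['pixels', 'mtx', 'T']
top [[487.64769385   0.         321.9058196 ]
 [  0.         487.64769385 199.96170175]
 [  0.           0.           1.        ]] [[-0.0380857   0.97835303 -0.20340803  0.29624535]
 [-0.99925706 -0.03608592  0.01353257  0.05161234]
 [ 0.00589946  0.2037723   0.97900053  1.39615982]
 [ 0.          0.          0.          1.        ]] ['pixels', 'mtx', 'T']
```

View pics/scene0.png

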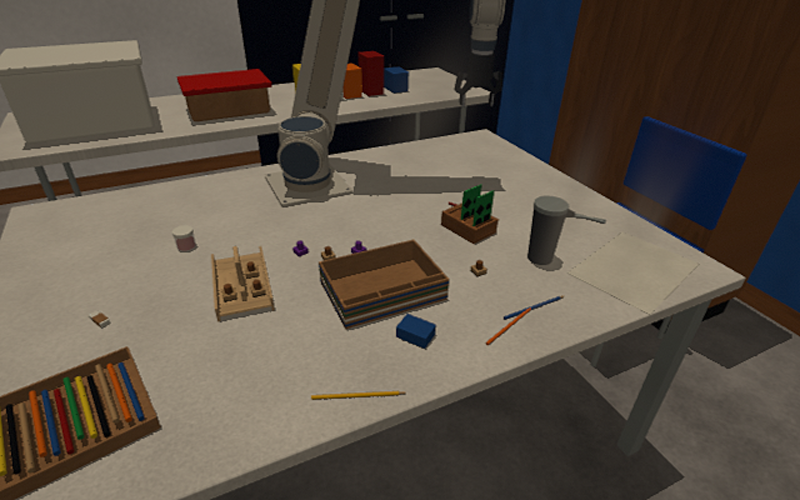

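View pics/top0.png

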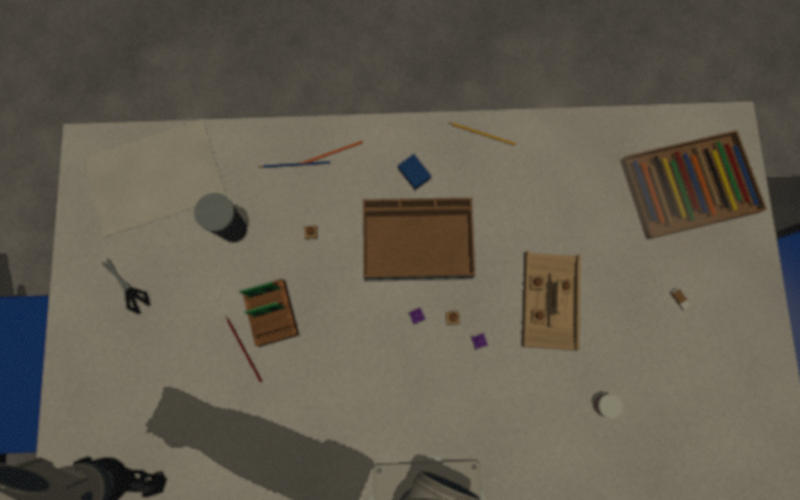

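```bash
cat > h.py <<'E'
import numpy as np,cv2
def ray(d,uv,z):
    "world point on plane z of pixel uv"
    K,T=d['mtx'],d['T']
    c=np.array([(uv[0]-K[0,2])/K[0,0],-(uv[1]-K[1,2])/K[1,1],-1.])
    v=T[:3,:3]@c;o=T[:3,3];return (o+v*(z-o[2])/v[2]).round(4)
E
python3 - <<'E'
from h import *
d=np.load('top0.npz')
for n,z,pts in [('box rim',.06,[(364,200),(472,199),(474,278),(363,277)]),('stampknob',.032,[(453,316),(311,230),(537,282),(566,285),(537,315)]),
 ('tote lip/wall',.036,[(526,253),(578,256),(578,350),(522,347)]),('plate',.095,[(552,275),(550,318)]),
 ('rack',.045,[(242,290),(283,280),(298,335),(260,346)]),('stencil top',.13,[(243,291),(278,284),(248,311),(283,306)]),
 ('tumbler',.162,[(214,212)]),('foam',.03,[(414,170)]),('purple',.03,[(417,315),(479,341)])]:
    print(n,[tuple(map(float,ray(d,(u/1.25,v/1.25),z)[:2])) for u,v in pts])
im=d['pixels'][:,:,::-1]
a=cv2.resize(im[195:290,180:480],(800,253),interpolation=cv2.INTER_CUBIC)
b=cv2.resize(im[150:290,180:480],(800,373),interpolation=cv2.INTER_CUBIC)
s=np.load('scene0.npz')['pixels'][:,:,::-1]
c=cv2.resize(s[150:270,160:420],(800,369),interpolation=cv2.INTER_CUBIC)
v=np.vstack([b,c]);v=cv2.convertScaleAbs(cv2.resize(v,(640,594)),alpha=1.6)
cv2.imwrite('pics/crop0.png',v)
E
```

```text
box rim [(0.6932, 0.1161), (0.6866, -0.13), (0.5045, -0.1233), (0.5159, 0.1228)]
stampknob [(0.4247, -0.0746), (0.6343, 0.241), (0.4944, -0.269), (0.4851, -0.3341), (0.4199, -0.2628)]
tote lip/wall [(0.5614, -0.2485), (0.55, -0.3665), (0.3391, -0.346), (0.3503, -0.2229)]
plate [(0.4993, -0.288), (0.4068, -0.2755)]
rack [(0.499, 0.3938), (0.5182, 0.3026), (0.3946, 0.2695), (0.3738, 0.3526)]
stencil top [(0.4841, 0.3702), (0.4961, 0.2973), (0.4418, 0.3592), (0.4495, 0.2867)]
tumbler [(0.6482, 0.4252)]
foam [(0.7712, -0.0019)]
purple [(0.4302, 0.0057), (0.3673, -0.1295)]
```

View pics/crop0.png

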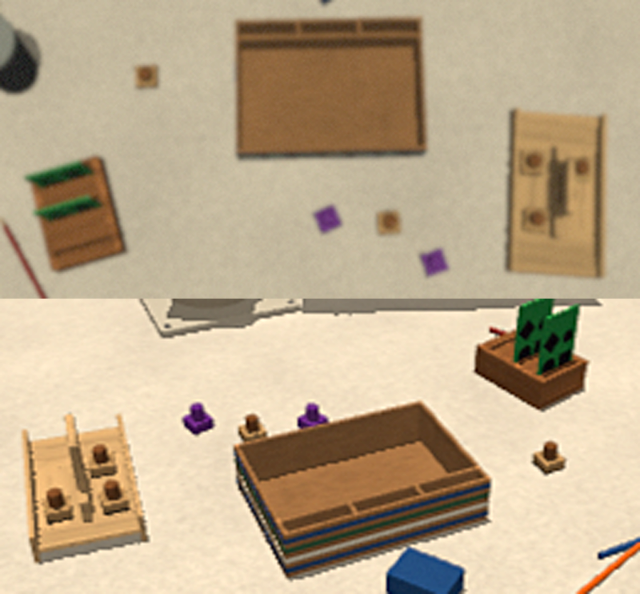

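```bash
cat >> h.py <<'E'
from scipy.spatial.transform import Rotation as Ro
def plan(p,yaw,tilt=0,start=None):
    "shift (cm) and turn (rad) in tool axes to TCP p, tool down with yaw, tilted; start=(pos,rpy)"
    if start is None:
        from workcell import bot
        s=bot.state();start=(s['position'],s['eef_rot'])
    A=Ro.from_euler('xyz',start[1],degrees=True);B=Ro.from_euler('xyz',(180,tilt,yaw),degrees=True)
    d=A.inv().apply(np.array(p)-start[0])*100;w=(A.inv()*B).as_rotvec()
    print('d',d.round(2),'w',w.round(3));return (np.array(p),B.as_euler('xyz',degrees=True))
def wristcam(name):
    from workcell import bot
    s=bot.state();i=bot.get_image('wrist')
    T=np.eye(4);T[:3,:3]=Ro.from_euler('xyz',s['eef_rot'],degrees=True).as_matrix();T[:3,3]=s['position']
    d=dict(pixels=i['pixels'],mtx=i['mtx'],T=T@i['mount']);np.savez(name+'.npz',**d)
    cv2.imwrite(f'pics/{name}.png',i['pixels'][:,:,::-1]);print(s['t'],s['position'].round(4),s['eef_rot'].round(2));return d
E
python3 -c "
from h import *
s=plan((.634,.241,.15),90)"
```

```text
d [-54.2  -14.19  10.28] w [-1.000e-03  1.000e-03  1.289e+00]
```

```bash
python3 -m handwheel '[{"dx":-54.2,"dy":-14.2,"wz":1.289},{"dx":-54.2,"dy":-14.2,"wz":1.289},{"dx":-54.2,"dy":-14.2,"wz":1.289},{"dx":-54.2,"dy":-14.2,"wz":1.289},{"dx":-54.2,"dy":-14.2,"wz":1.289},{"dx":-54.2,"dy":-14.2,"wz":1.289},{"dx":-54.2,"dy":-14.2,"wz":1.289},{"dx":-54.2,"dy":-14.2,"wz":1.289},{"dx":-54.2,"dy":-14.2,"wz":1.289},{"dx":-54.2,"dy":-14.2,"wz":1.289}]' 5 60; python3 -c "
from h import *
s=plan((.634,.241,.15),90)"
```

```text
d [-54.2  -14.19  10.28] w [-1.000e-03  1.000e-03  1.289e+00]validation failed for argument at $[0]...
```

```bash
python3 -m handwheel '[{"dx":-54.2,"dy":-14.2,"dz":0,"wx":0,"wy":0,"wz":1.289},{"dx":-54.2,"dy":-14.2,"dz":0,"wx":0,"wy":0,"wz":1.289},{"dx":-54.2,"dy":-14.2,"dz":0,"wx":0,"wy":0,"wz":1.289},{"dx":-54.2,"dy":-14.2,"dz":0,"wx":0,"wy":0,"wz":1.289},{"dx":-54.2,"dy":-14.2,"dz":0,"wx":0,"wy":0,"wz":1.289},{"dx":-54.2,"dy":-14.2,"dz":0,"wx":0,"wy":0,"wz":1.289},{"dx":-54.2,"dy":-14.2,"dz":0,"wx":0,"wy":0,"wz":1.289},{"dx":-54.2,"dy":-14.2,"dz":0,"wx":0,"wy":0,"wz":1.289},{"dx":-54.2,"dy":-14.2,"dz":0,"wx":0,"wy":0,"wz":1.289},{"dx":-54.2,"dy":-14.2,"dz":0,"wx":0,"wy":0,"wz":1.289}]' 5 60; python3 -c "
from h import *
s=plan((.634,.241,.15),90)"
```

```text
t: 0.93
position: [0.5122, 0.3133, 0.253]
eef_rot: [-180.0, 0.0, 91.9]
force: [0.3, 1.4, 0.4]
grip_width: 0.584
finger_force: 0.0
d [-7.62 11.94 10.3 ] w [-0.     0.     0.033]
```

```bash
python3 -m handwheel '[{"dx":-2,"dy":3,"dz":1,"wx":0,"wy":0,"wz":0.033},{"dx":-4,"dy":6,"dz":3,"wx":0,"wy":0,"wz":0.033},{"dx":-6,"dy":9,"dz":6,"wx":0,"wy":0,"wz":0.033},{"dx":-7.6,"dy":11.9,"dz":9,"wx":0,"wy":0,"wz":0.033},{"dx":-7.6,"dy":11.9,"dz":10.3,"wx":0,"wy":0,"wz":0.033},{"dx":-7.6,"dy":11.9,"dz":10.3,"wx":0,"wy":0,"wz":0.033},{"dx":-7.6,"dy":11.9,"dz":10.3,"wx":0,"wy":0,"wz":0.033},{"dx":-7.6,"dy":11.9,"dz":10.3,"wx":0,"wy":0,"wz":0.033},{"dx":-7.6,"dy":11.9,"dz":10.3,"wx":0,"wy":0,"wz":0.033},{"dx":-7.6,"dy":11.9,"dz":10.3,"wx":0,"wy":0,"wz":0.033}]'; python3 -c "
from h import *
wristcam('w1')"
```

```text
t: 1.77
position: [0.6324, 0.2445, 0.1524]
eef_rot: [179.8, -0.0, 90.4]
force: [0.4, -1.0, 0.3]
grip_width: 0.588
finger_force: 0.0
1.7667 [0.6324 0.2445 0.1524] [ 1.7985e+02 -4.0000e-02  9.0420e+01]
```

View pics/w1.png

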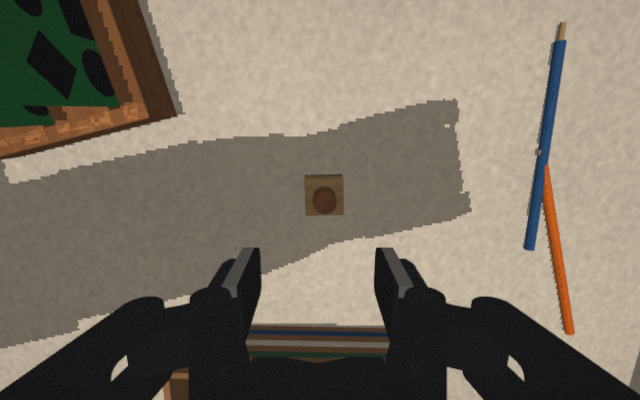

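```bash
python3 -c "
from h import *
d=np.load('w1.npz');print(d['T'])
p=ray(d,(324,200),.032);print(p, ray(d,(305,175),.014),ray(d,(343,175),.014))
s=plan((p[0],p[1],.041),90)"
```

```text
[[ 0.99997022 -0.00594085 -0.00492625  0.63168467]
 [ 0.00702623  0.96486379  0.2626566   0.31194515]
 [ 0.00319276 -0.26268339  0.9648768   0.27222116]
 [ 0.          0.          0.          1.        ]]
[0.6377 0.2495 0.032 ] [0.6236 0.2642 0.014 ] [0.6523 0.2644 0.014 ]
d [ 0.5   0.51 11.11] w [ 0.002 -0.001  0.007]
```

```bash
python3 -m handwheel '[{"dx":0.3,"dy":0.3,"dz":2,"wx":0,"wy":0,"wz":0},{"dx":0.5,"dy":0.5,"dz":5,"wx":0,"wy":0,"wz":0},{"dx":0.5,"dy":0.5,"dz":8,"wx":0,"wy":0,"wz":0},{"dx":0.5,"dy":0.5,"dz":10,"wx":0,"wy":0,"wz":0},{"dx":0.5,"dy":0.5,"dz":11,"wx":0,"wy":0,"wz":0},{"dx":0.5,"dy":0.5,"dz":11.1,"wx":0,"wy":0,"wz":0},{"dx":0.5,"dy":0.5,"dz":11.1,"wx":0,"wy":0,"wz":0},{"dx":0.5,"dy":0.5,"dz":11.1,"wx":0,"wy":0,"wz":0},{"dx":0.5,"dy":0.5,"dz":11.1,"wx":0,"wy":0,"wz":0},{"dx":0.5,"dy":0.5,"dz":11.1,"wx":0,"wy":0,"wz":0}]' 
python3 -m handwheel '[{"dx":0,"dy":0,"dz":0,"wx":0,"wy":0,"wz":0},{"dx":0,"dy":0,"dz":0,"wx":0,"wy":0,"wz":0},{"dx":0,"dy":0,"dz":0,"wx":0,"wy":0,"wz":0},{"dx":0,"dy":0,"dz":0,"wx":0,"wy":0,"wz":0},{"dx":0,"dy":0,"dz":0,"wx":0,"wy":0,"wz":0},{"dx":0,"dy":0,"dz":0,"wx":0,"wy":0,"wz":0},{"dx":0,"dy":0,"dz":0,"wx":0,"wy":0,"wz":0},{"dx":0,"dy":0,"dz":-1,"wx":0,"wy":0,"wz":0},{"dx":0,"dy":0,"dz":-2,"wx":0,"wy":0,"wz":0},{"dx":0,"dy":0,"dz":-4,"wx":0,"wy":0,"wz":0}]' 0 40; python3 -c "
from h import *
s=plan((.45,-.3,.2),83.5)"
```

```text
t: 2.65
position: [0.6383, 0.2487, 0.0408]
eef_rot: [179.9, -0.0, 90.3]
force: [-0.2, 0.1, 0.2]
grip_width: 0.585
finger_force: 0.0
t: 3.48
position: [0.6367, 0.2482, 0.0785]
eef_rot: [-179.8, 0.0, 90.3]
force: [0.6, -0.2, -0.7]
grip_width: 0.189
finger_force: 39.0
d [-54.72 -19.03 -12.05] w [-0.003  0.001  0.119]
```

```bash
python3 -m handwheel '[{"dx":-2,"dy":-1,"dz":-4,"wx":0,"wy":0,"wz":0},{"dx":-5,"dy":-2,"dz":-8,"wx":0,"wy":0,"wz":0},{"dx":-9,"dy":-3.2,"dz":-12,"wx":0,"wy":0,"wz":0},{"dx":-13,"dy":-4.5,"dz":-14,"wx":0,"wy":0,"wz":0.12},{"dx":-17,"dy":-6,"dz":-14,"wx":0,"wy":0,"wz":0.12},{"dx":-21,"dy":-7.4,"dz":-14,"wx":0,"wy":0,"wz":0.12},{"dx":-25,"dy":-8.8,"dz":-14,"wx":0,"wy":0,"wz":0.12},{"dx":-29,"dy":-10.2,"dz":-14,"wx":0,"wy":0,"wz":0.12},{"dx":-33,"dy":-11.6,"dz":-14,"wx":0,"wy":0,"wz":0.12},{"dx":-37,"dy":-13,"dz":-14,"wx":0,"wy":0,"wz":0.12}]'; python3 -c "
from h import *
s=plan((.45,-.32,.22),83.5)"
```

```text
t: 4.32
position: [0.5199, -0.0916, 0.2205]
eef_rot: [179.9, 0.0, 83.5]
force: [1.1, -0.5, 0.7]
grip_width: 0.187
finger_force: 39.1
d [-23.48  -4.35   0.05] w [ 0.002  0.    -0.   ]
```

```bash
python3 -m handwheel '[{"dx":-4,"dy":-0.7,"dz":0,"wx":0,"wy":0,"wz":0},{"dx":-8,"dy":-1.4,"dz":0,"wx":0,"wy":0,"wz":0},{"dx":-12,"dy":-2,"dz":0,"wx":0,"wy":0,"wz":0},{"dx":-16,"dy":-2.7,"dz":0,"wx":0,"wy":0,"wz":0},{"dx":-19,"dy":-3.2,"dz":0,"wx":0,"wy":0,"wz":0},{"dx":-20.3,"dy":-3.4,"dz":0,"wx":0,"wy":0,"wz":0},{"dx":-20.3,"dy":-3.4,"dz":0,"wx":0,"wy":0,"wz":0},{"dx":-20.3,"dy":-3.4,"dz":0,"wx":0,"wy":0,"wz":0},{"dx":-20.3,"dy":-3.4,"dz":0,"wx":0,"wy":0,"wz":0},{"dx":-20.3,"dy":-3.4,"dz":0,"wx":0,"wy":0,"wz":0}]'; python3 -c "
from h import *
wristcam('w2')"
```

```text
t: 5.15
position: [0.4644, -0.2866, 0.2195]
eef_rot: [180.0, -0.0, 83.6]
force: [-1.3, -0.2, 0.4]
grip_width: 0.183
finger_force: 39.1
5.15 [ 0.4644 -0.2866  0.2195] [ 1.7998e+02 -1.0000e-02  8.3560e+01]
```

View pics/w2.png

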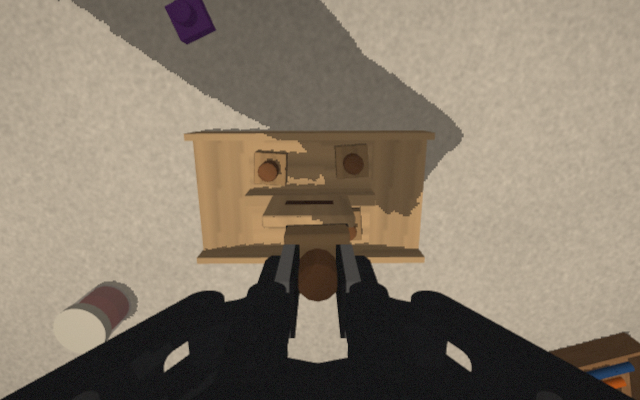

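```bash
python3 -c "
from h import *
d=np.load('w2.npz')
f=lambda u,v,z:print((u,v),ray(d,(u,v),z)[:2])
for q in [(185,132,.036),(434,132,.036),(197,262,.036),(424,262,.036),(263,221,.095),(357,221,.095),(310,193,.033),(267,171,.037),(353,163,.037)]:f(*q)
"
```

```text
(185, 132) [ 0.3572 -0.2253]
(434, 132) [ 0.5698 -0.2494]
(197, 262) [ 0.3427 -0.3457]
(424, 262) [ 0.5574 -0.3701]
(263, 221) [ 0.4232 -0.2942]
(357, 221) [ 0.4924 -0.3021]
(310, 193) [ 0.4574 -0.2916]
(267, 171) [ 0.4222 -0.2665]
(353, 163) [ 0.4982 -0.268 ]
```

```bash
python3 -c "
from h import *
s=plan((.4456,-.3269,.058),83.5)"
```

```text
d [-4.21 -1.43 16.15] w [0.    0.    0.001]
```

```bash
python3 -m handwheel '[{"dx":-2,"dy":-0.7,"dz":1,"wx":0,"wy":0,"wz":0},{"dx":-4.2,"dy":-1.4,"dz":3,"wx":0,"wy":0,"wz":0},{"dx":-4.2,"dy":-1.4,"dz":6,"wx":0,"wy":0,"wz":0},{"dx":-4.2,"dy":-1.4,"dz":9,"wx":0,"wy":0,"wz":0},{"dx":-4.2,"dy":-1.4,"dz":12,"wx":0,"wy":0,"wz":0},{"dx":-4.2,"dy":-1.4,"dz":14.5,"wx":0,"wy":0,"wz":0},{"dx":-4.2,"dy":-1.4,"dz":16,"wx":0,"wy":0,"wz":0},{"dx":-4.2,"dy":-1.4,"dz":16.1,"wx":0,"wy":0,"wz":0},{"dx":-4.2,"dy":-1.4,"dz":16.1,"wx":0,"wy":0,"wz":0},{"dx":-4.2,"dy":-1.4,"dz":16.1,"wx":0,"wy":0,"wz":0}]'
python3 -m handwheel '[{"dx":0,"dy":0,"dz":0,"wx":0,"wy":0,"wz":0},{"dx":0,"dy":0,"dz":0,"wx":0,"wy":0,"wz":0},{"dx":0,"dy":0,"dz":0,"wx":0,"wy":0,"wz":0},{"dx":0,"dy":0,"dz":-3,"wx":0,"wy":0,"wz":0},{"dx":0,"dy":0,"dz":-7,"wx":0,"wy":0,"wz":0},{"dx":4,"dy":-0.8,"dz":-9.2,"wx":0,"wy":0,"wz":0},{"dx":8,"dy":-1.6,"dz":-9.2,"wx":0,"wy":0,"wz":0},{"dx":12,"dy":-2.4,"dz":-9.2,"wx":0,"wy":0,"wz":0},{"dx":16,"dy":-3.2,"dz":-9.2,"wx":0,"wy":0,"wz":0},{"dx":19,"dy":-3.8,"dz":-9.2,"wx":0,"wy":0,"wz":0}]' 2.6; python3 -c "
from h import *
wristcam('w3')"
```

```text
t: 6.03
position: [0.4461, -0.3279, 0.0593]
eef_rot: [179.9, 0.0, 83.5]
force: [0.0, 0.9, 0.2]
grip_width: 0.186
finger_force: 39.1
t: 6.87
position: [0.4283, -0.1325, 0.1509]
eef_rot: [179.9, -0.0, 83.5]
force: [-0.3, -0.5, -1.0]
grip_width: 0.301
finger_force: 0.0
6.8667 [ 0.4283 -0.1325  0.1509] [179.94  -0.    83.47]
```

View pics/w3.png

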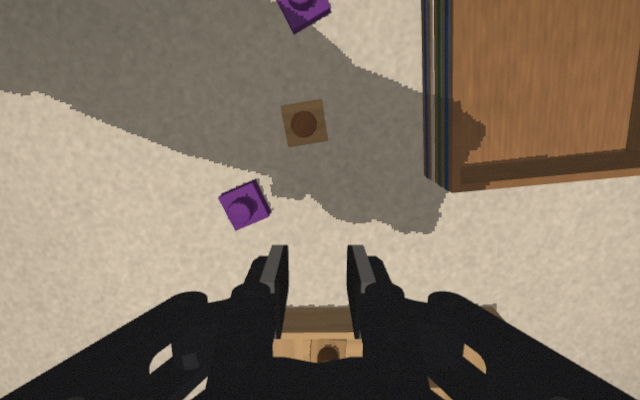

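```bash
python3 -c "
from h import *
d=np.load('w3.npz')
p=ray(d,(304,124),.032);print(p,ray(d,(244,205),.032),ray(d,(425,178),.06),ray(d,(449,190),.06))
s=plan((p[0],p[1],.041),83.5)
s=plan((.4079,-.3226,.058),83.5,start=((p[0],p[1],.041),(180,0,83.5)))"
```

```text
[ 0.4263 -0.0738  0.032 ] [ 0.3766 -0.125   0.032 ] [ 0.4977 -0.1137  0.06  ] [ 0.5123 -0.123   0.06  ]
d [ 5.4  -0.68 11.  ] w [-0.    -0.002  0.001]
d [-24.93   0.99  -1.7 ] w [0. 0. 0.]
```

```bash
python3 -m handwheel '[{"dx":2,"dy":-0.3,"dz":1,"wx":0,"wy":0,"wz":0},{"dx":5.4,"dy":-0.7,"dz":3,"wx":0,"wy":0,"wz":0},{"dx":5.4,"dy":-0.7,"dz":6,"wx":0,"wy":0,"wz":0},{"dx":5.4,"dy":-0.7,"dz":9,"wx":0,"wy":0,"wz":0},{"dx":5.4,"dy":-0.7,"dz":10.5,"wx":0,"wy":0,"wz":0},{"dx":5.4,"dy":-0.7,"dz":11,"wx":0,"wy":0,"wz":0},{"dx":5.4,"dy":-0.7,"dz":11,"wx":0,"wy":0,"wz":0},{"dx":5.4,"dy":-0.7,"dz":11,"wx":0,"wy":0,"wz":0},{"dx":5.4,"dy":-0.7,"dz":11,"wx":0,"wy":0,"wz":0},{"dx":5.4,"dy":-0.7,"dz":11,"wx":0,"wy":0,"wz":0}]' 4
python3 -m handwheel '[{"dx":0,"dy":0,"dz":0,"wx":0,"wy":0,"wz":0},{"dx":0,"dy":0,"dz":0,"wx":0,"wy":0,"wz":0},{"dx":0,"dy":0,"dz":0,"wx":0,"wy":0,"wz":0},{"dx":0,"dy":0,"dz":0,"wx":0,"wy":0,"wz":0},{"dx":0,"dy":0,"dz":0,"wx":0,"wy":0,"wz":0},{"dx":0,"dy":0,"dz":0,"wx":0,"wy":0,"wz":0},{"dx":0,"dy":0,"dz":-2,"wx":0,"wy":0,"wz":0},{"dx":0,"dy":0,"dz":-5,"wx":0,"wy":0,"wz":0},{"dx":0,"dy":0,"dz":-9,"wx":0,"wy":0,"wz":0},{"dx":-1,"dy":0,"dz":-13,"wx":0,"wy":0,"wz":0}]' 0 40
python3 -m handwheel '[{"dx":-3,"dy":0.1,"dz":-3,"wx":0,"wy":0,"wz":0},{"dx":-7,"dy":0.3,"dz":-4,"wx":0,"wy":0,"wz":0},{"dx":-11,"dy":0.5,"dz":-4,"wx":0,"wy":0,"wz":0},{"dx":-15,"dy":0.7,"dz":-4,"wx":0,"wy":0,"wz":0},{"dx":-19,"dy":0.9,"dz":-4,"wx":0,"wy":0,"wz":0},{"dx":-21,"dy":1,"dz":-4,"wx":0,"wy":0,"wz":0},{"dx":-22,"dy":1,"dz":-4,"wx":0,"wy":0,"wz":0},{"dx":-22,"dy":1,"dz":-4,"wx":0,"wy":0,"wz":0},{"dx":-22,"dy":1,"dz":-4,"wx":0,"wy":0,"wz":0},{"dx":-22,"dy":1,"dz":-4,"wx":0,"wy":0,"wz":0}]'
python3 -c "
from h import *
wristcam('w4')
s=plan((.4079,-.3226,.059),83.5)"
```

```text
t: 7.75
position: [0.4291, -0.0809, 0.0413]
eef_rot: [179.9, 0.0, 83.5]
force: [0.6, 0.0, -0.5]
grip_width: 0.471
finger_force: 0.0
t: 8.58
position: [0.4263, -0.0893, 0.1716]
eef_rot: [-179.9, -0.1, 83.5]
force: [0.9, 0.3, 0.1]
grip_width: 0.185
finger_force: 39.1
t: 9.42
position: [0.4121, -0.3088, 0.2102]
eef_rot: [-180.0, -0.0, 83.5]
force: [0.1, 0.0, 0.4]
grip_width: 0.186
finger_force: 39.1
9.4167 [ 0.4121 -0.3088  0.2102] [-1.7999e+02 -3.0000e-02  8.3520e+01]
d [-1.44 -0.28 15.13] w [-0.    -0.     0.001]
```

View pics/w4.png

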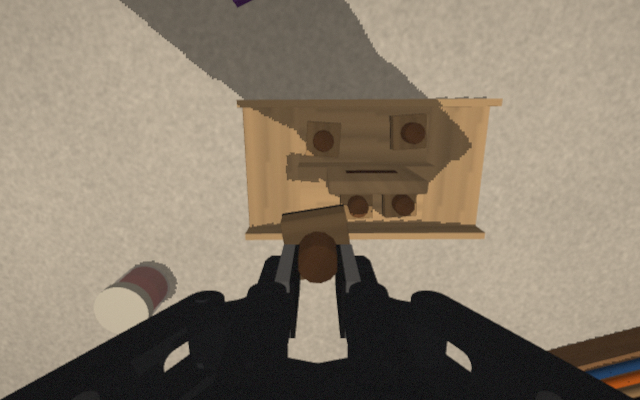

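```bash
python3 -m handwheel '[{"dx":-1,"dy":-0.1,"dz":1,"wx":0,"wy":0,"wz":0},{"dx":-2.1,"dy":-0.2,"dz":3,"wx":0,"wy":0,"wz":0},{"dx":-2.1,"dy":-0.2,"dz":6,"wx":0,"wy":0,"wz":0},{"dx":-2.1,"dy":-0.2,"dz":9,"wx":0,"wy":0,"wz":0},{"dx":-2.1,"dy":-0.2,"dz":12,"wx":0,"wy":0,"wz":0},{"dx":-2.1,"dy":-0.2,"dz":14.5,"wx":0,"wy":0,"wz":0},{"dx":-2.1,"dy":-0.2,"dz":15.1,"wx":0,"wy":0,"wz":0},{"dx":-2.1,"dy":-0.2,"dz":15.1,"wx":0,"wy":0,"wz":0},{"dx":-2.1,"dy":-0.2,"dz":15.1,"wx":0,"wy":0,"wz":0},{"dx":-2.1,"dy":-0.2,"dz":15.1,"wx":0,"wy":0,"wz":0}]'
python3 -m handwheel '[{"dx":0,"dy":0,"dz":0,"wx":0,"wy":0,"wz":0},{"dx":0,"dy":0,"dz":0,"wx":0,"wy":0,"wz":0},{"dx":0,"dy":0,"dz":0,"wx":0,"wy":0,"wz":0},{"dx":0,"dy":0,"dz":-3,"wx":0,"wy":0,"wz":0},{"dx":0,"dy":0,"dz":-7,"wx":0,"wy":0,"wz":0},{"dx":0,"dy":0,"dz":-11,"wx":0,"wy":0,"wz":0},{"dx":0,"dy":0,"dz":-16,"wx":0,"wy":0,"wz":-0.12},{"dx":0,"dy":0,"dz":-16,"wx":0,"wy":0,"wz":-0.24},{"dx":0,"dy":0,"dz":-16,"wx":0,"wy":0,"wz":-0.36},{"dx":0,"dy":0,"dz":-16,"wx":0,"wy":0,"wz":-0.48}]' 2.6; python3 -c "
from h import *
d=np.load('w4.npz')
for q in [(238,101,.036),(501,101,.036),(247,238,.036),(484,235,.036)]:print(ray(d,q[:2],q[2]))
s=plan((.69,0,.22),178)"
```

```text
t: 10.3
position: [0.4085, -0.3313, 0.0606]
eef_rot: [179.9, 0.1, 83.5]
force: [0.5, 0.9, -0.2]
grip_width: 0.185
finger_force: 39.1
t: 11.13
position: [0.408, -0.3311, 0.221]
eef_rot: [179.9, 0.2, 111.3]
force: [0.3, 1.1, -0.1]
grip_width: 0.298
finger_force: 0.0
[ 0.3565 -0.2277  0.036 ]
[ 0.5693 -0.2519  0.036 ]
[ 0.344  -0.3459  0.036 ]
[ 0.557  -0.3672  0.036 ]
d [20.59 38.3   0.07] w [-1.000e-03  3.000e-03 -1.164e+00]
```

```bash
python3 -m handwheel '[{"dx":2,"dy":4,"dz":0,"wx":0,"wy":0,"wz":-0.12},{"dx":4,"dy":8,"dz":0,"wx":0,"wy":0,"wz":-0.24},{"dx":6,"dy":11,"dz":0,"wx":0,"wy":0,"wz":-0.36},{"dx":8,"dy":15,"dz":0,"wx":0,"wy":0,"wz":-0.48},{"dx":10,"dy":19,"dz":0,"wx":0,"wy":0,"wz":-0.6},{"dx":12,"dy":23,"dz":0,"wx":0,"wy":0,"wz":-0.72},{"dx":14,"dy":26,"dz":0,"wx":0,"wy":0,"wz":-0.84},{"dx":16,"dy":30,"dz":0,"wx":0,"wy":0,"wz":-0.96},{"dx":18,"dy":34,"dz":0,"wx":0,"wy":0,"wz":-1.06},{"dx":20.6,"dy":38,"dz":0,"wx":0,"wy":0,"wz":-1.164}]'
python3 -m handwheel '[{"dx":1,"dy":0,"dz":0,"wx":0,"wy":-0.12,"wz":0},{"dx":2,"dy":0,"dz":0,"wx":0,"wy":-0.24,"wz":0},{"dx":3,"dy":0,"dz":0,"wx":0,"wy":-0.36,"wz":0},{"dx":4,"dy":0,"dz":0,"wx":0,"wy":-0.48,"wz":0},{"dx":5,"dy":0,"dz":0,"wx":0,"wy":-0.6,"wz":0},{"dx":6.6,"dy":0,"dz":0,"wx":0,"wy":-0.72,"wz":0},{"dx":8,"dy":0,"dz":0,"wx":0,"wy":-0.84,"wz":0},{"dx":10,"dy":0,"dz":0,"wx":0,"wy":-0.96,"wz":0},{"dx":12,"dy":0,"dz":0,"wx":0,"wy":-1.08,"wz":0},{"dx":14,"dy":0,"dz":0,"wx":0,"wy":-1.2,"wz":0}]'
python3 -m handwheel '[{"dx":0,"dy":0,"dz":0,"wx":0,"wy":0,"wz":0},{"dx":0,"dy":0,"dz":0,"wx":0,"wy":0,"wz":0},{"dx":0,"dy":0,"dz":0,"wx":0,"wy":-0.1,"wz":0},{"dx":0,"dy":0,"dz":0,"wx":0,"wy":-0.2,"wz":0},{"dx":0,"dy":0,"dz":0,"wx":0,"wy":-0.2,"wz":0},{"dx":0,"dy":0,"dz":0,"wx":0,"wy":-0.2,"wz":0},{"dx":0,"dy":0,"dz":0,"wx":0,"wy":-0.2,"wz":0},{"dx":0,"dy":0,"dz":0,"wx":0,"wy":-0.2,"wz":0},{"dx":0,"dy":0,"dz":0,"wx":0,"wy":-0.2,"wz":0},{"dx":0,"dy":0,"dz":0,"wx":0,"wy":-0.2,"wz":0}]'
python3 -c "
from h import *
from workcell import bot
print(bot.state()['q'])
plan((.69,0,.22),178);plan((.457,-.298,.22),173.5)"
```

```text
t: 11.97
position: [0.6805, -0.0135, 0.2196]
eef_rot: [-180.0, 0.1, 177.9]
force: [0.8, -1.2, 0.3]
grip_width: 0.304
finger_force: 0.0
t: 12.8
position: [0.5467, -0.0094, 0.2297]
eef_rot: [179.9, 62.7, 177.6]
force: [-45.1, -0.2, 29.3]
grip_width: 0.305
finger_force: 0.0
t: 13.63
position: [0.5846, -0.0112, 0.2721]
eef_rot: [179.8, 71.6, 177.5]
force: [-0.1, -0.3, 0.0]
grip_width: 0.305
finger_force: 0.0
[-15.02428823  -1.92391508 -59.6696855  -38.87931574  12.08974558
  -4.03182873]
d [ 1.63  1.54 11.6 ] w [-0.002  1.249 -0.005]
d [  8.58 -29.17  -9.37] w [0.047 1.248 0.063]
```

```bash
python3 -c "
from h import *
s=plan((.61,0,.225),178,60)
s=plan((.61,0,.225),178,72,s)"
```

```text
d [3.68 1.22 3.86] w [-0.004  0.202 -0.003]
d [0. 0. 0.] w [ 0.    -0.209 -0.   ]
```

```bash
python3 -m handwheel '[{"dx":1,"dy":0.4,"dz":1,"wx":0,"wy":0.05,"wz":0},{"dx":2,"dy":0.8,"dz":2,"wx":0,"wy":0.1,"wz":0},{"dx":3,"dy":1.2,"dz":3,"wx":0,"wy":0.15,"wz":0},{"dx":3.7,"dy":1.2,"dz":3.9,"wx":0,"wy":0.2,"wz":0},{"dx":3.7,"dy":1.2,"dz":3.9,"wx":0,"wy":0.2,"wz":0},{"dx":3.7,"dy":1.2,"dz":3.9,"wx":0,"wy":0.2,"wz":0},{"dx":3.7,"dy":1.2,"dz":3.9,"wx":0,"wy":0.2,"wz":0},{"dx":3.7,"dy":1.2,"dz":3.9,"wx":0,"wy":0.2,"wz":0},{"dx":3.7,"dy":1.2,"dz":3.9,"wx":0,"wy":0.2,"wz":0},{"dx":3.7,"dy":1.2,"dz":3.9,"wx":0,"wy":0.2,"wz":0}]'; python3 -c "from workcell import bot;print(bot.state()['q'])"
python3 -m handwheel '[{"dx":0,"dy":0,"dz":0,"wx":0,"wy":-0.05,"wz":0},{"dx":0,"dy":0,"dz":0,"wx":0,"wy":-0.1,"wz":0},{"dx":0,"dy":0,"dz":0,"wx":0,"wy":-0.15,"wz":0},{"dx":0,"dy":0,"dz":0,"wx":0,"wy":-0.21,"wz":0},{"dx":0,"dy":0,"dz":0,"wx":0,"wy":-0.21,"wz":0},{"dx":0,"dy":0,"dz":0,"wx":0,"wy":-0.21,"wz":0},{"dx":0,"dy":0,"dz":0,"wx":0,"wy":-0.21,"wz":0},{"dx":0,"dy":0,"dz":0,"wx":0,"wy":-0.21,"wz":0},{"dx":0,"dy":0,"dz":0,"wx":0,"wy":-0.21,"wz":0},{"dx":0,"dy":0,"dz":0,"wx":0,"wy":-0.21,"wz":0}]'; python3 -c "from workcell import bot;print(bot.state()['q'])"
```

```text
t: 14.47
position: [0.6104, -0.0003, 0.2251]
eef_rot: [179.9, 60.2, 177.6]
force: [0.4, -0.3, -0.2]
grip_width: 0.304
finger_force: 0.0
[-11.52948932   1.24846629 -51.81111063 -22.92854673   8.02618489
  -4.56858924]
t: 15.3
position: [0.6214, -0.0001, 0.2348]
eef_rot: [179.9, 71.5, 177.6]
force: [0.1, -0.1, -1.4]
grip_width: 0.303
finger_force: 0.0
[-11.68986408   7.00545434 -59.6563574  -47.88357697   8.90910075
  -2.96714217]
```

```bash
python3 -c "
from h import *
s=plan((.55,-.15,.25),176,20)
s=plan((.457,-.298,.2),173.6,-15,s)"
```

```text
d [  0.62 -15.27  -6.68] w [0.022 0.898 0.021]
d [  9.46 -15.41   1.88] w [0.002 0.611 0.043]
```

```bash
python3 -m handwheel '[{"dx":0,"dy":-1.5,"dz":-0.7,"wx":0,"wy":0.09,"wz":0},{"dx":0,"dy":-3,"dz":-1.4,"wx":0,"wy":0.18,"wz":0},{"dx":0.2,"dy":-5,"dz":-2.1,"wx":0,"wy":0.27,"wz":0},{"dx":0.2,"dy":-6.5,"dz":-2.8,"wx":0,"wy":0.36,"wz":0},{"dx":0.3,"dy":-8,"dz":-3.5,"wx":0,"wy":0.45,"wz":0},{"dx":0.4,"dy":-10,"dz":-4.2,"wx":0.01,"wy":0.54,"wz":0.01},{"dx":0.4,"dy":-11,"dz":-5,"wx":0.01,"wy":0.63,"wz":0.01},{"dx":0.5,"dy":-12.5,"dz":-5.6,"wx":0.02,"wy":0.72,"wz":0.02},{"dx":0.6,"dy":-14,"dz":-6.2,"wx":0.02,"wy":0.81,"wz":0.02},{"dx":0.6,"dy":-15.3,"dz":-6.7,"wx":0.02,"wy":0.9,"wz":0.02}]' 5 120
python3 -m handwheel '[{"dx":1.2,"dy":-2,"dz":0.2,"wx":0,"wy":0.08,"wz":0},{"dx":2.4,"dy":-4,"dz":0.5,"wx":0,"wy":0.16,"wz":0},{"dx":3.6,"dy":-6,"dz":0.7,"wx":0,"wy":0.24,"wz":0.02},{"dx":4.8,"dy":-8,"dz":1,"wx":0,"wy":0.32,"wz":0.04},{"dx":6,"dy":-10,"dz":1.2,"wx":0,"wy":0.4,"wz":0.04},{"dx":7.2,"dy":-12,"dz":1.5,"wx":0,"wy":0.48,"wz":0.04},{"dx":8.4,"dy":-14,"dz":1.7,"wx":0,"wy":0.56,"wz":0.04},{"dx":9.5,"dy":-15.4,"dz":1.9,"wx":0,"wy":0.61,"wz":0.04},{"dx":9.5,"dy":-15.4,"dz":1.9,"wx":0,"wy":0.61,"wz":0.04},{"dx":9.5,"dy":-15.4,"dz":1.9,"wx":0,"wy":0.61,"wz":0.04}]'
python3 -c "
from h import *
wristcam('w5')"
```

```text
t: 16.13
position: [0.5494, -0.1513, 0.2517]
eef_rot: [180.0, 19.7, 176.1]
force: [0.6, -0.3, -0.4]
grip_width: 0.587
finger_force: 0.0
t: 16.97
position: [0.4571, -0.2986, 0.1988]
eef_rot: [179.8, -15.1, 173.9]
force: [0.6, -0.0, 0.7]
grip_width: 0.584
finger_force: 0.0
16.9667 [ 0.4571 -0.2986  0.1988] [179.76 -15.12 173.87]
```

View pics/w5.png

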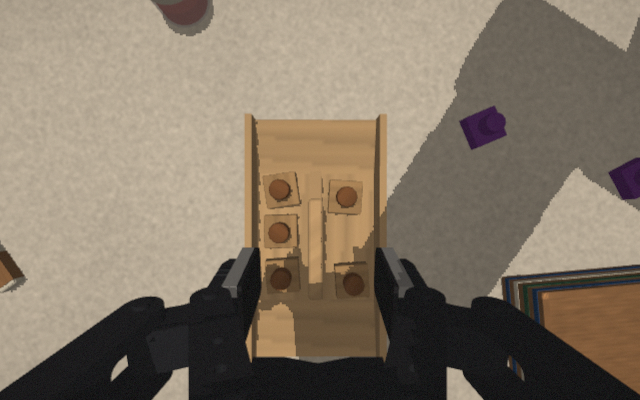

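```bash
python3 -c "
from h import *
d=np.load('w5.npz')
for q in [(316,198,.095),(316,298,.095),(246,115,.036),(386,115,.036)]:print(ray(d,q[:2],q[2]))
s=plan((.457,-.298,.071),173.7,-15)
"
```

```text
[ 0.4212 -0.2942  0.095 ]
[ 0.4893 -0.3016  0.095 ]
[ 0.3436 -0.3457  0.036 ]
[ 0.3564 -0.2269  0.036 ]
d [-3.31 -0.03 12.42] w [ 0.003 -0.001  0.003]
```

```bash
python3 -m handwheel '[{"dx":-0.6,"dy":0,"dz":2,"wx":0,"wy":0,"wz":0},{"dx":-1.3,"dy":0,"dz":5,"wx":0,"wy":0,"wz":0},{"dx":-2.1,"dy":0,"dz":8,"wx":0,"wy":0,"wz":0},{"dx":-2.8,"dy":0,"dz":10.5,"wx":0,"wy":0,"wz":0},{"dx":-3.3,"dy":0,"dz":12,"wx":0,"wy":0,"wz":0},{"dx":-3.4,"dy":0,"dz":12.4,"wx":0,"wy":0,"wz":0},{"dx":-3.4,"dy":0,"dz":12.4,"wx":0,"wy":0,"wz":0},{"dx":-3.4,"dy":0,"dz":12.4,"wx":0,"wy":0,"wz":0},{"dx":-3.4,"dy":0,"dz":12.4,"wx":0,"wy":0,"wz":0},{"dx":-3.4,"dy":0,"dz":12.4,"wx":0,"wy":0,"wz":0}]' 3
python3 -m handwheel '[{"dx":0,"dy":0,"dz":0,"wx":0,"wy":0,"wz":0},{"dx":0,"dy":0,"dz":0,"wx":0,"wy":0,"wz":0},{"dx":0,"dy":0,"dz":0,"wx":0,"wy":0,"wz":0},{"dx":0,"dy":0,"dz":0,"wx":0,"wy":0,"wz":0},{"dx":0,"dy":0,"dz":0,"wx":0,"wy":0,"wz":0},{"dx":0,"dy":0,"dz":0,"wx":0,"wy":0,"wz":0},{"dx":0,"dy":0,"dz":0,"wx":0,"wy":0,"wz":0},{"dx":0,"dy":0,"dz":0,"wx":0,"wy":0,"wz":0},{"dx":0,"dy":0,"dz":0,"wx":0,"wy":0,"wz":0},{"dx":0,"dy":0,"dz":0,"wx":0,"wy":0,"wz":0}]' 0 120
python3 -c "
from h import *
s=plan((.455,-.298,.225),173.7,-15)
s=plan((.56,-.15,.225),176,-15,s)
s=plan((.686,0,.22),178,-15,s)
s=plan((.657,0,.22),178,0,s)
s=plan((.624,0,.22),178,15,s)
s=plan((.59,0,.22),178,45,s)"
```

```text
t: 17.85
position: [0.4583, -0.2984, 0.0725]
eef_rot: [179.9, -14.9, 173.9]
force: [0.1, 0.5, -0.5]
grip_width: 0.352
finger_force: 0.0
t: 18.68
position: [0.458, -0.2985, 0.0721]
eef_rot: [179.9, -15.0, 173.9]
force: [0.4, -0.7, 6.4]
grip_width: 0.101
finger_force: 117.4
d [  4.26   0.04 -14.69] w [0.001 0.    0.003]
d [-8.51 15.86 -2.28] w [ 0.01   0.    -0.039]
d [-11.26  15.84  -2.5 ] w [ 0.009  0.    -0.034]
d [ 2.8  -0.1   0.75] w [-0.    -0.262  0.   ]
d [ 3.3  -0.12 -0.  ] w [-0.    -0.262 -0.   ]
d [ 3.28 -0.12 -0.88] w [-0.    -0.524 -0.   ]
```

Tote plate is held; lift gently and carry to the box.

```bash
python3 -m handwheel '[{"dx":0.1,"dy":0,"dz":-0.3,"wx":0,"wy":0,"wz":0},{"dx":0.3,"dy":0,"dz":-1,"wx":0,"wy":0,"wz":0},{"dx":0.6,"dy":0,"dz":-2.2,"wx":0,"wy":0,"wz":0},{"dx":1.1,"dy":0,"dz":-4,"wx":0,"wy":0,"wz":0},{"dx":1.7,"dy":0,"dz":-6,"wx":0,"wy":0,"wz":0},{"dx":2.3,"dy":0,"dz":-8,"wx":0,"wy":0,"wz":0},{"dx":2.9,"dy":0,"dz":-10,"wx":0,"wy":0,"wz":0},{"dx":3.5,"dy":0,"dz":-12,"wx":0,"wy":0,"wz":0},{"dx":4,"dy":0,"dz":-13.8,"wx":0,"wy":0,"wz":0},{"dx":4.2,"dy":0,"dz":-14.7,"wx":0,"wy":0,"wz":0}]'
python3 -m handwheel '[{"dx":-0.4,"dy":0.6,"dz":-0.1,"wx":0,"wy":0,"wz":0},{"dx":-1.2,"dy":2,"dz":-0.3,"wx":0,"wy":0,"wz":0},{"dx":-2,"dy":3.6,"dz":-0.5,"wx":0,"wy":0,"wz":-0.01},{"dx":-2.9,"dy":5.3,"dz":-0.8,"wx":0,"wy":0,"wz":-0.01},{"dx":-3.8,"dy":7.1,"dz":-1,"wx":0,"wy":0,"wz":-0.02},{"dx":-4.8,"dy":9,"dz":-1.3,"wx":0,"wy":0,"wz":-0.02},{"dx":-5.8,"dy":10.9,"dz":-1.6,"wx":0.01,"wy":0,"wz":-0.03},{"dx":-6.8,"dy":12.8,"dz":-1.8,"wx":0.01,"wy":0,"wz":-0.03},{"dx":-7.7,"dy":14.4,"dz":-2.1,"wx":0.01,"wy":0,"wz":-0.04},{"dx":-8.5,"dy":15.9,"dz":-2.3,"wx":0.01,"wy":0,"wz":-0.04}]'
python3 -m handwheel '[{"dx":-1.2,"dy":1.7,"dz":-0.3,"wx":0,"wy":0,"wz":0},{"dx":-2.5,"dy":3.5,"dz":-0.6,"wx":0,"wy":0,"wz":0},{"dx":-3.8,"dy":5.3,"dz":-0.9,"wx":0,"wy":0,"wz":-0.01},{"dx":-5.1,"dy":7.1,"dz":-1.1,"wx":0,"wy":0,"wz":-0.01},{"dx":-6.4,"dy":9,"dz":-1.4,"wx":0,"wy":0,"wz":-0.02},{"dx":-7.8,"dy":11,"dz":-1.7,"wx":0,"wy":0,"wz":-0.02},{"dx":-9.1,"dy":12.8,"dz":-2,"wx":0.01,"wy":0,"wz":-0.03},{"dx":-10.2,"dy":14.4,"dz":-2.3,"wx":0.01,"wy":0,"wz":-0.03},{"dx":-11,"dy":15.4,"dz":-2.4,"wx":0.01,"wy":0,"wz":-0.03},{"dx":-11.3,"dy":15.8,"dz":-2.5,"wx":0.01,"wy":0,"wz":-0.03}]'
python3 -c "
from h import *
from workcell import bot
import cv2
i=bot.get_image('scene');cv2.imwrite('pics/s1.png',cv2.resize(i['pixels'][100:300,100:480,::-1],(760,400)));print(bot.state()['q'])
s=plan((.657,0,.22),178,0)"
```

```text
t: 19.52
position: [0.4555, -0.2984, 0.2264]
eef_rot: [179.9, -15.0, 173.9]
force: [-0.6, -0.2, -4.9]
grip_width: 0.099
finger_force: 119.6
t: 20.35
position: [0.5605, -0.1478, 0.2229]
eef_rot: [179.7, -15.2, 176.4]
force: [0.0, -0.7, -4.6]
grip_width: 0.1
finger_force: 119.6
t: 21.18
position: [0.6864, 0.003, 0.2171]
eef_rot: [179.9, -15.2, 178.2]
force: [-0.5, -0.7, -5.8]
grip_width: 0.097
finger_force: 119.6
[ -6.3518784   40.64796125  37.5135649  102.05367924  -1.05130587
  -4.38587762]
d [ 2.89 -0.36  0.51] w [ 0.002 -0.266  0.003]
```

View pics/s1.png

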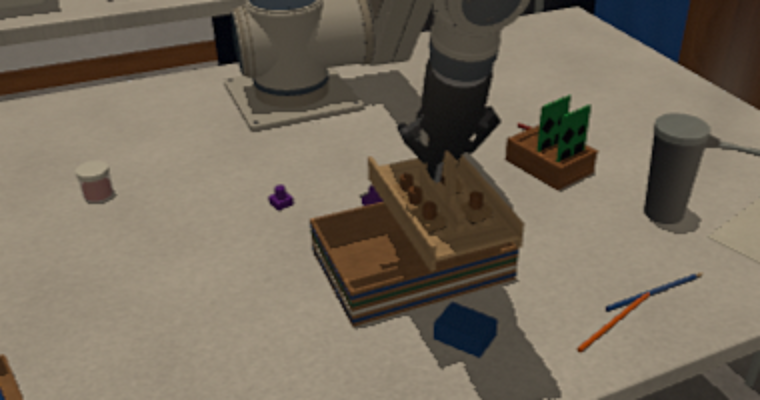

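```bash
python3 -m handwheel '[{"dx":0.3,"dy":0,"dz":0,"wx":0,"wy":-0.03,"wz":0},{"dx":0.6,"dy":0,"dz":0.1,"wx":0,"wy":-0.06,"wz":0},{"dx":0.9,"dy":0,"dz":0.1,"wx":0,"wy":-0.09,"wz":0},{"dx":1.2,"dy":0,"dz":0.2,"wx":0,"wy":-0.12,"wz":0},{"dx":1.5,"dy":0,"dz":0.2,"wx":0,"wy":-0.15,"wz":0},{"dx":1.8,"dy":0,"dz":0.3,"wx":0,"wy":-0.18,"wz":0},{"dx":2.1,"dy":0,"dz":0.3,"wx":0,"wy":-0.21,"wz":0},{"dx":2.4,"dy":0,"dz":0.4,"wx":0,"wy":-0.24,"wz":0},{"dx":2.7,"dy":0,"dz":0.4,"wx":0,"wy":-0.25,"wz":0},{"dx":2.9,"dy":0,"dz":0.5,"wx":0,"wy":-0.266,"wz":0}]'
python3 -m handwheel '[{"dx":0.3,"dy":0,"dz":0,"wx":0,"wy":-0.03,"wz":0},{"dx":0.7,"dy":0,"dz":0,"wx":0,"wy":-0.06,"wz":0},{"dx":1,"dy":0,"dz":0,"wx":0,"wy":-0.09,"wz":0},{"dx":1.3,"dy":0,"dz":0,"wx":0,"wy":-0.12,"wz":0},{"dx":1.7,"dy":0,"dz":0,"wx":0,"wy":-0.15,"wz":0},{"dx":2,"dy":0,"dz":0,"wx":0,"wy":-0.18,"wz":0},{"dx":2.4,"dy":0,"dz":0,"wx":0,"wy":-0.21,"wz":0},{"dx":2.7,"dy":0,"dz":0,"wx":0,"wy":-0.24,"wz":0},{"dx":3,"dy":0,"dz":0,"wx":0,"wy":-0.25,"wz":0},{"dx":3.3,"dy":0,"dz":0,"wx":0,"wy":-0.262,"wz":0}]'
python3 -m handwheel '[{"dx":0.4,"dy":0,"dz":-0.1,"wx":0,"wy":-0.06,"wz":0},{"dx":0.8,"dy":0,"dz":-0.2,"wx":0,"wy":-0.12,"wz":0},{"dx":1.2,"dy":0,"dz":-0.3,"wx":0,"wy":-0.18,"wz":0},{"dx":1.6,"dy":0,"dz":-0.4,"wx":0,"wy":-0.24,"wz":0},{"dx":2,"dy":0,"dz":-0.5,"wx":0,"wy":-0.3,"wz":0},{"dx":2.4,"dy":0,"dz":-0.6,"wx":0,"wy":-0.36,"wz":0},{"dx":2.8,"dy":0,"dz":-0.7,"wx":0,"wy":-0.42,"wz":0},{"dx":3.1,"dy":0,"dz":-0.8,"wx":0,"wy":-0.48,"wz":0},{"dx":3.3,"dy":0,"dz":-0.9,"wx":0,"wy":-0.524,"wz":0},{"dx":3.3,"dy":0,"dz":-0.9,"wx":0,"wy":-0.524,"wz":0}]'
python3 -m handwheel '[{"dx":0,"dy":0,"dz":0,"wx":0,"wy":0,"wz":0},{"dx":0,"dy":0,"dz":0,"wx":0,"wy":0,"wz":0},{"dx":0,"dy":0,"dz":0,"wx":0,"wy":0,"wz":0},{"dx":0,"dy":0,"dz":0,"wx":0,"wy":0,"wz":0},{"dx":0,"dy":0,"dz":0,"wx":0,"wy":0,"wz":0},{"dx":0,"dy":0,"dz":0,"wx":0,"wy":0,"wz":0},{"dx":0,"dy":0,"dz":0,"wx":0,"wy":0,"wz":0},{"dx":0,"dy":0,"dz":0,"wx":0,"wy":0,"wz":0},{"dx":0,"dy":0,"dz":0,"wx":0,"wy":0,"wz":0},{"dx":0,"dy":0,"dz":0,"wx":0,"wy":0,"wz":0}]'
python3 -c "
from h import *
from workcell import bot
import cv2
i=bot.get_image('scene');a=cv2.resize(i['pixels'][130:280,180:420,::-1],(480,300))
j=bot.get_image('wrist');b=cv2.resize(j['pixels'][:,:,::-1],(480,300))
cv2.imwrite('pics/s2.png',np.vstack([a,b]));print(bot.state()['q'])"
```

```text
t: 22.07
position: [0.6552, 0.001, 0.2225]
eef_rot: [179.9, 0.1, 178.0]
force: [0.7, -0.3, -4.5]
grip_width: 0.102
finger_force: 119.5
t: 22.9
position: [0.6223, 0.0024, 0.2221]
eef_rot: [179.9, 15.1, 178.0]
force: [-3.6, 1.5, -4.4]
grip_width: 0.097
finger_force: 120.9
t: 23.73
position: [0.5869, 0.004, 0.2208]
eef_rot: [179.8, 45.1, 177.9]
force: [-1.4, 0.9, -4.2]
grip_width: 0.1
finger_force: 122.9
t: 24.57
position: [0.5892, 0.0038, 0.2224]
eef_rot: [179.9, 45.2, 177.9]
force: [-0.1, 0.3, -3.0]
grip_width: 0.099
finger_force: 122.9
[-10.73204219  -1.50002619 -40.09653125   6.53869355   6.29038324
  -6.13951393]
```

View pics/s2.png

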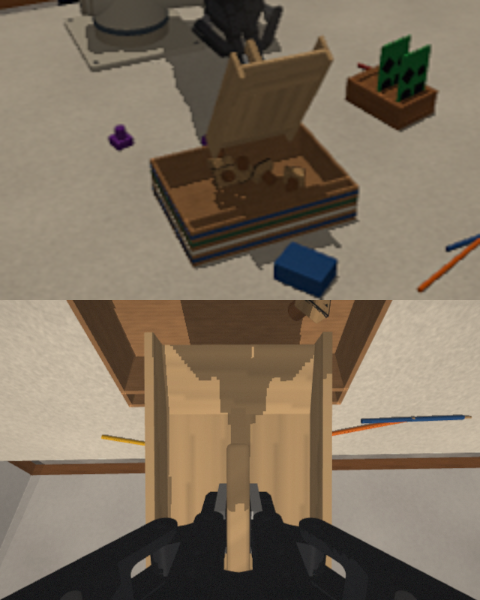

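```bash
python3 -c "
from h import *
s=plan((.64,0,.25),178,0)
s=plan((.56,-.15,.235),176,-15,s)
s=plan((.458,-.2985,.225),173.9,-15,s)
s=plan((.458,-.2985,.073),173.9,-15,s)"
```

```text
d [-5.55 -0.21  1.68] w [0.002 0.789 0.   ]
d [  7.47 -15.27   1.5 ] w [-0.005  0.262  0.035]
d [  8.57 -15.53   3.33] w [-0.009  0.     0.035]
d [-3.93 -0.   14.68] w [ 0.  0. -0.]
```

```bash
python3 -m handwheel '[{"dx":-1,"dy":0,"dz":-0.5,"wx":0,"wy":0.04,"wz":0},{"dx":-2,"dy":0,"dz":-0.7,"wx":0,"wy":0.12,"wz":0},{"dx":-3,"dy":0,"dz":-0.7,"wx":0,"wy":0.21,"wz":0},{"dx":-4,"dy":0,"dz":-0.3,"wx":0,"wy":0.3,"wz":0},{"dx":-4.5,"dy":0,"dz":0,"wx":0,"wy":0.39,"wz":0},{"dx":-5,"dy":0,"dz":0.5,"wx":0,"wy":0.48,"wz":0},{"dx":-5.3,"dy":-0.1,"dz":1,"wx":0,"wy":0.57,"wz":0},{"dx":-5.5,"dy":-0.2,"dz":1.4,"wx":0,"wy":0.66,"wz":0},{"dx":-5.5,"dy":-0.2,"dz":1.7,"wx":0,"wy":0.74,"wz":0},{"dx":-5.5,"dy":-0.2,"dz":1.7,"wx":0,"wy":0.789,"wz":0}]'
python3 -m handwheel '[{"dx":0.3,"dy":-0.6,"dz":0,"wx":0,"wy":0.01,"wz":0},{"dx":1,"dy":-2,"dz":0.2,"wx":0,"wy":0.04,"wz":0},{"dx":1.8,"dy":-3.6,"dz":0.3,"wx":0,"wy":0.07,"wz":0},{"dx":2.6,"dy":-5.3,"dz":0.5,"wx":0,"wy":0.1,"wz":0.01},{"dx":3.5,"dy":-7.1,"dz":0.7,"wx":0,"wy":0.13,"wz":0.01},{"dx":4.4,"dy":-9,"dz":0.9,"wx":0,"wy":0.16,"wz":0.02},{"dx":5.3,"dy":-10.8,"dz":1,"wx":0,"wy":0.19,"wz":0.02},{"dx":6.1,"dy":-12.5,"dz":1.2,"wx":0,"wy":0.22,"wz":0.03},{"dx":6.8,"dy":-14,"dz":1.4,"wx":0,"wy":0.24,"wz":0.03},{"dx":7.5,"dy":-15.3,"dz":1.5,"wx":0,"wy":0.262,"wz":0.035}]'
python3 -m handwheel '[{"dx":1,"dy":-1.7,"dz":0.3,"wx":0,"wy":0,"wz":0},{"dx":2,"dy":-3.5,"dz":0.7,"wx":0,"wy":0,"wz":0},{"dx":3,"dy":-5.4,"dz":1.1,"wx":0,"wy":0,"wz":0.01},{"dx":4,"dy":-7.3,"dz":1.5,"wx":0,"wy":0,"wz":0.01},{"dx":5,"dy":-9.2,"dz":1.9,"wx":0,"wy":0,"wz":0.02},{"dx":6.2,"dy":-11.2,"dz":2.4,"wx":0,"wy":0,"wz":0.03},{"dx":7.2,"dy":-13,"dz":2.8,"wx":-0.01,"wy":0,"wz":0.03},{"dx":8,"dy":-14.5,"dz":3.1,"wx":-0.01,"wy":0,"wz":0.035},{"dx":8.6,"dy":-15.5,"dz":3.3,"wx":-0.01,"wy":0,"wz":0.035},{"dx":8.6,"dy":-15.5,"dz":3.3,"wx":-0.01,"wy":0,"wz":0.035}]'
python3 -c "
from h import *
s=plan((.458,-.2985,.074),173.9,-15)"
```

```text
t: 25.5
position: [0.6413, -0.0002, 0.2485]
eef_rot: [179.9, -0.2, 178.0]
force: [0.0, -0.0, -4.5]
grip_width: 0.098
finger_force: 122.8
t: 26.33
position: [0.5592, -0.1517, 0.2342]
eef_rot: [-179.8, -15.0, 176.0]
force: [0.3, 0.2, -3.3]
grip_width: 0.098
finger_force: 122.8
t: 27.17
position: [0.4564, -0.3004, 0.2252]
eef_rot: [-179.8, -15.0, 173.8]
force: [0.0, 0.5, -4.2]
grip_width: 0.102
finger_force: 122.9
d [-4.04  0.25 14.57] w [-0.003  0.    -0.001]
```

```bash
python3 -m handwheel '[{"dx":-0.4,"dy":0,"dz":1.5,"wx":0,"wy":0,"wz":0},{"dx":-1.1,"dy":0,"dz":4,"wx":0,"wy":0,"wz":0},{"dx":-1.9,"dy":0,"dz":7,"wx":0,"wy":0,"wz":0},{"dx":-2.6,"dy":0,"dz":9.5,"wx":0,"wy":0,"wz":0},{"dx":-3.2,"dy":0,"dz":11.6,"wx":0,"wy":0,"wz":0},{"dx":-3.6,"dy":0,"dz":13,"wx":0,"wy":0,"wz":0},{"dx":-3.8,"dy":0,"dz":14,"wx":0,"wy":0,"wz":0},{"dx":-4,"dy":0,"dz":14.4,"wx":0,"wy":0,"wz":0},{"dx":-4,"dy":0,"dz":14.6,"wx":0,"wy":0,"wz":0},{"dx":-4,"dy":0,"dz":14.6,"wx":0,"wy":0,"wz":0}]'
python3 -m handwheel '[{"dx":0,"dy":0,"dz":0,"wx":0,"wy":0,"wz":0},{"dx":0,"dy":0,"dz":0,"wx":0,"wy":0,"wz":0},{"dx":0,"dy":0,"dz":0,"wx":0,"wy":0,"wz":0},{"dx":0,"dy":0,"dz":0,"wx":0,"wy":0,"wz":0},{"dx":0,"dy":0,"dz":0,"wx":0,"wy":0,"wz":0},{"dx":0.3,"dy":0,"dz":-1,"wx":0,"wy":0,"wz":0},{"dx":0.9,"dy":0,"dz":-3,"wx":0,"wy":0,"wz":0},{"dx":1.8,"dy":0,"dz":-6,"wx":0,"wy":0,"wz":0},{"dx":2.7,"dy":0,"dz":-10,"wx":0,"wy":0,"wz":0},{"dx":3.7,"dy":0,"dz":-14,"wx":0,"wy":0,"wz":0}]' 3
python3 -c "
from h import *
s=plan((.45,.02,.26),140,0)
s=plan((.468,.29,.25),103.5,0,s)"
```

```text
t: 28.0
position: [0.4588, -0.2991, 0.0741]
eef_rot: [-179.8, -15.0, 174.0]
force: [0.2, 0.6, -2.7]
grip_width: 0.101
finger_force: 122.7
t: 28.83
position: [0.4585, -0.2984, 0.2206]
eef_rot: [-179.9, -15.1, 174.0]
force: [1.3, -2.0, -0.6]
grip_width: 0.353
finger_force: 0.0
d [ 5.08 31.57 -2.77] w [-0.08  -0.255  0.589]
d [15.98 21.84  1.  ] w [-0.    -0.     0.637]
```

```bash
python3 -c "
from h import *
s=plan((.56,-.12,.26),135,0)
s=plan((.65,-.02,.26),88,0,s)
s=plan((.46,.30,.26),103.5,0,s)"
```

```text
d [-6.91 18.8  -5.97] w [-0.091 -0.252  0.676]
d [ 0.71 13.44  0.  ] w [-0.   -0.    0.82]
d [ 31.32 -20.11   0.  ] w [-0.    -0.    -0.271]
```

```bash
python3 -m handwheel '[{"dx":-0.7,"dy":2,"dz":-2,"wx":-0.01,"wy":-0.03,"wz":0.07},{"dx":-1.5,"dy":4,"dz":-3,"wx":-0.02,"wy":-0.06,"wz":0.15},{"dx":-2.2,"dy":6,"dz":-4,"wx":-0.03,"wy":-0.09,"wz":0.22},{"dx":-3,"dy":8,"dz":-5,"wx":-0.04,"wy":-0.12,"wz":0.3},{"dx":-3.8,"dy":10.5,"dz":-5.5,"wx":-0.05,"wy":-0.15,"wz":0.38},{"dx":-4.6,"dy":13,"dz":-6,"wx":-0.06,"wy":-0.18,"wz":0.45},{"dx":-5.4,"dy":15,"dz":-6,"wx":-0.07,"wy":-0.21,"wz":0.53},{"dx":-6.2,"dy":17,"dz":-6,"wx":-0.08,"wy":-0.23,"wz":0.6},{"dx":-6.9,"dy":18.8,"dz":-6,"wx":-0.09,"wy":-0.252,"wz":0.676},{"dx":-6.9,"dy":18.8,"dz":-6,"wx":-0.09,"wy":-0.252,"wz":0.676}]'
python3 -m handwheel '[{"dx":0.1,"dy":2,"dz":0,"wx":0,"wy":0,"wz":0.1},{"dx":0.2,"dy":4,"dz":0,"wx":0,"wy":0,"wz":0.2},{"dx":0.3,"dy":6,"dz":0,"wx":0,"wy":0,"wz":0.3},{"dx":0.4,"dy":8,"dz":0,"wx":0,"wy":0,"wz":0.4},{"dx":0.5,"dy":10,"dz":0,"wx":0,"wy":0,"wz":0.52},{"dx":0.6,"dy":12,"dz":0,"wx":0,"wy":0,"wz":0.64},{"dx":0.7,"dy":13.4,"dz":0,"wx":0,"wy":0,"wz":0.76},{"dx":0.7,"dy":13.4,"dz":0,"wx":0,"wy":0,"wz":0.82},{"dx":0.7,"dy":13.4,"dz":0,"wx":0,"wy":0,"wz":0.82},{"dx":0.7,"dy":13.4,"dz":0,"wx":0,"wy":0,"wz":0.82}]'
python3 -c "
from h import *
wristcam('wbox')"
python3 -m handwheel '[{"dx":4,"dy":-2.6,"dz":0,"wx":0,"wy":0,"wz":-0.03},{"dx":8,"dy":-5.2,"dz":0,"wx":0,"wy":0,"wz":-0.07},{"dx":11.5,"dy":-7.4,"dz":0,"wx":0,"wy":0,"wz":-0.1},{"dx":15,"dy":-9.6,"dz":0,"wx":0,"wy":0,"wz":-0.13},{"dx":18.5,"dy":-11.9,"dz":0,"wx":0,"wy":0,"wz":-0.16},{"dx":22,"dy":-14.1,"dz":0,"wx":0,"wy":0,"wz":-0.19},{"dx":25,"dy":-16,"dz":0,"wx":0,"wy":0,"wz":-0.22},{"dx":28,"dy":-18,"dz":0,"wx":0,"wy":0,"wz":-0.25},{"dx":31,"dy":-20,"dz":0,"wx":0,"wy":0,"wz":-0.27},{"dx":31.3,"dy":-20.1,"dz":0,"wx":0,"wy":0,"wz":-0.27}]'
python3 -c "
from h import *
d=wristcam('wrack')
b=np.load('wbox.npz')
cv2.imwrite('pics/both.png',np.vstack([b['pixels'][0:300],d['pixels'][50:350]])[:,:,::-1])"
```

```text
t: 29.67
position: [0.5608, -0.1175, 0.2592]
eef_rot: [179.9, 0.2, 134.9]
force: [0.1, 0.1, 0.6]
grip_width: 0.355
finger_force: 0.0
t: 30.5
position: [0.65, -0.0211, 0.2584]
eef_rot: [180.0, 0.1, 88.2]
force: [-0.6, 0.2, 1.0]
grip_width: 0.35
finger_force: 0.0
30.5 [ 0.65   -0.0211  0.2584] [1.7999e+02 1.0000e-01 8.8210e+01]
t: 31.38
position: [0.4568, 0.3023, 0.2584]
eef_rot: [180.0, 0.0, 103.9]
force: [-0.1, -1.1, 0.7]
grip_width: 0.351
finger_force: 0.0
31.3833 [0.4568 0.3023 0.2584] [1.7998e+02 1.0000e-02 1.0393e+02]
```

View pics/both.png

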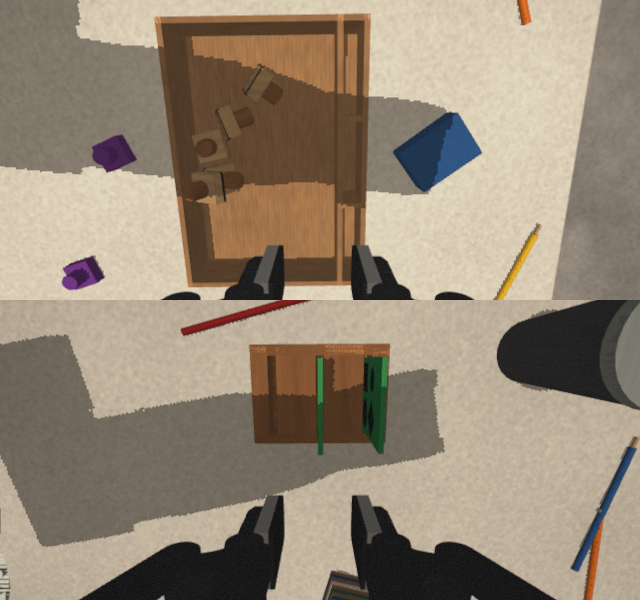

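```bash
python3 -c "
from h import *
d=np.load('wrack.npz');b=np.load('wbox.npz')
for n,q in [('mid',[(320,106),(321,204)]),('right',[(385.5,108),(381.5,203)])]:
  a,c=[ray(d,u,.13) for u in q];print(n,a,c,(a+c)/2,np.linalg.norm(a-c),np.degrees(np.arctan2(-(a-c)[0],(a-c)[1])))
a=[ray(d,u,.045)[:2] for u in [(250,96),(389,95),(254,192),(364,192)]];print('rack',a)
for u in [(156,17),(370,14),(189,286),(341,14),(340,284),(354,117),(353,206),(357,14)]:print(u,ray(b,u,.06)[:2])"
```

```text
mid [0.4423 0.3706 0.13  ] [0.4601 0.3027 0.13  ] [0.4512  0.33665 0.13   ] 0.07019437299385183 14.68955334382678
right [0.4866 0.3802 0.13  ] [0.5035 0.3143 0.13  ] [0.49505 0.34725 0.13   ] 0.06803249223716556 14.383486365012228
rack [array([0.3783, 0.3646]), array([0.5021, 0.3962]), array([0.3994, 0.2764]), array([0.5049, 0.3026])]
(156, 17) [0.5211 0.1242]
(370, 14) [0.6985 0.1209]
(189, 286) [ 0.5163 -0.1233]
(341, 14) [0.6745 0.1216]
(340, 284) [ 0.6702 -0.1259]
(354, 117) [0.685  0.0385]
(353, 206) [ 0.6837 -0.0439]
(357, 14) [0.6877 0.1212]
```

```bash
python3 -c "
from h import *
s=plan((.495,.347,.110),104.3)
s=((.495,.347,.110),(180,0,104.3))
s=plan((.495,.347,.215),104.3,0,s)
s=plan((.685,.078,.215),88.9,0,s)"
```

```text
d [ 3.59  4.67 14.83] w [ 0.001  0.001 -0.008]
d [  0.    0.  -10.5] w [0. 0. 0.]
d [-30.76  11.77  -0.  ] w [-0.     0.     0.269]
```

```bash
python3 -m handwheel '[{"dx":1,"dy":1.3,"dz":0,"wx":0,"wy":0,"wz":-0.008},{"dx":2.5,"dy":3.3,"dz":1,"wx":0,"wy":0,"wz":-0.008},{"dx":3.6,"dy":4.7,"dz":2,"wx":0,"wy":0,"wz":-0.008},{"dx":3.6,"dy":4.7,"dz":4,"wx":0,"wy":0,"wz":-0.008},{"dx":3.6,"dy":4.7,"dz":6.5,"wx":0,"wy":0,"wz":-0.008},{"dx":3.6,"dy":4.7,"dz":9,"wx":0,"wy":0,"wz":-0.008},{"dx":3.6,"dy":4.7,"dz":11.5,"wx":0,"wy":0,"wz":-0.008},{"dx":3.6,"dy":4.7,"dz":13.5,"wx":0,"wy":0,"wz":-0.008},{"dx":3.6,"dy":4.7,"dz":14.5,"wx":0,"wy":0,"wz":-0.008},{"dx":3.6,"dy":4.7,"dz":14.8,"wx":0,"wy":0,"wz":-0.008}]' 3 60
python3 -m handwheel '[{"dx":0,"dy":0,"dz":0,"wx":0,"wy":0,"wz":0},{"dx":0,"dy":0,"dz":0,"wx":0,"wy":0,"wz":0},{"dx":0,"dy":0,"dz":0,"wx":0,"wy":0,"wz":0},{"dx":0,"dy":0,"dz":0,"wx":0,"wy":0,"wz":0},{"dx":0,"dy":0,"dz":0,"wx":0,"wy":0,"wz":0},{"dx":0,"dy":0,"dz":0,"wx":0,"wy":0,"wz":0},{"dx":0,"dy":0,"dz":0,"wx":0,"wy":0,"wz":0},{"dx":0,"dy":0,"dz":0,"wx":0,"wy":0,"wz":0},{"dx":0,"dy":0,"dz":0,"wx":0,"wy":0,"wz":0},{"dx":0,"dy":0,"dz":0,"wx":0,"wy":0,"wz":0}]' 0 60
```

```text
t: 32.27
position: [0.4975, 0.3433, 0.1079]
eef_rot: [-179.9, 0.1, 103.9]
force: [-0.1, 0.3, 0.1]
grip_width: 0.354
finger_force: 0.0
t: 33.1
position: [0.4971, 0.3445, 0.1108]
eef_rot: [180.0, 0.1, 104.0]
force: [-4.4, -3.7, 2.7]
grip_width: 0.04
finger_force: 58.6
```

```bash
python3 -m handwheel '[{"dx":0,"dy":0,"dz":-0.5,"wx":0,"wy":0,"wz":0},{"dx":0,"dy":0,"dz":-1.5,"wx":0,"wy":0,"wz":0},{"dx":0,"dy":0,"dz":-2.7,"wx":0,"wy":0,"wz":0},{"dx":0,"dy":0,"dz":-4,"wx":0,"wy":0,"wz":0},{"dx":0,"dy":0,"dz":-5.3,"wx":0,"wy":0,"wz":0},{"dx":0,"dy":0,"dz":-6.6,"wx":0,"wy":0,"wz":0},{"dx":0,"dy":0,"dz":-8,"wx":0,"wy":0,"wz":0},{"dx":0,"dy":0,"dz":-9.2,"wx":0,"wy":0,"wz":0},{"dx":0,"dy":0,"dz":-10.2,"wx":0,"wy":0,"wz":0},{"dx":0,"dy":0,"dz":-10.5,"wx":0,"wy":0,"wz":0}]'
python3 -c "
from h import *
s=plan((.685,.075,.215),88.9)"
```

```text
t: 33.93
position: [0.4983, 0.3454, 0.2174]
eef_rot: [179.8, 0.0, 104.0]
force: [-0.2, -0.7, -1.2]
grip_width: 0.041
finger_force: 58.8
d [-30.75  11.59   0.31] w [ 0.004 -0.     0.263]
```

```bash
python3 -m handwheel '[{"dx":-1,"dy":0.3,"dz":0,"wx":0,"wy":0,"wz":0.01},{"dx":-3,"dy":1,"dz":0,"wx":0,"wy":0,"wz":0.03},{"dx":-6,"dy":2.1,"dz":0,"wx":0,"wy":0,"wz":0.05},{"dx":-9,"dy":3.2,"dz":0,"wx":0,"wy":0,"wz":0.08},{"dx":-12,"dy":4.3,"dz":0,"wx":0,"wy":0,"wz":0.1},{"dx":-15,"dy":5.5,"dz":0,"wx":0,"wy":0,"wz":0.13},{"dx":-18,"dy":6.7,"dz":0.1,"wx":0,"wy":0,"wz":0.16},{"dx":-21,"dy":7.9,"dz":0.1,"wx":0,"wy":0,"wz":0.18},{"dx":-24,"dy":9,"dz":0.2,"wx":0,"wy":0,"wz":0.21},{"dx":-27,"dy":10.2,"dz":0.2,"wx":0,"wy":0,"wz":0.24}]'
python3 -m handwheel '[{"dx":-1.5,"dy":0.5,"dz":0,"wx":0,"wy":0,"wz":0.01},{"dx":-2.5,"dy":0.9,"dz":0,"wx":0,"wy":0,"wz":0.02},{"dx":-3.2,"dy":1.2,"dz":0,"wx":0,"wy":0,"wz":0.025},{"dx":-3.6,"dy":1.4,"dz":0,"wx":0,"wy":0,"wz":0.025},{"dx":-3.7,"dy":1.4,"dz":0,"wx":0,"wy":0,"wz":0.025},{"dx":-3.7,"dy":1.4,"dz":0,"wx":0,"wy":0,"wz":0.025},{"dx":-3.7,"dy":1.4,"dz":0,"wx":0,"wy":0,"wz":0.025},{"dx":-3.7,"dy":1.4,"dz":0,"wx":0,"wy":0,"wz":0.025},{"dx":-3.7,"dy":1.4,"dz":0,"wx":0,"wy":0,"wz":0.025},{"dx":-3.7,"dy":1.4,"dz":0,"wx":0,"wy":0,"wz":0.025}]'
python3 -c "
from h import *
wristcam('w6')
s=plan((.685,.075,.16),88.9)"
```

```text
t: 34.77
position: [0.6621, 0.1052, 0.212]
eef_rot: [-180.0, 0.1, 90.1]
force: [0.7, -0.6, -1.0]
grip_width: 0.042
finger_force: 58.7
t: 35.6
position: [0.6755, 0.0712, 0.2131]
eef_rot: [180.0, 0.1, 88.8]
force: [-0.3, -0.6, -0.1]
grip_width: 0.043
finger_force: 58.7
35.6 [0.6755 0.0712 0.2131] [1.7996e+02 8.0000e-02 8.8820e+01]
d [0.42 0.93 5.31] w [ 0.001  0.001 -0.002]
```

View pics/w6.png

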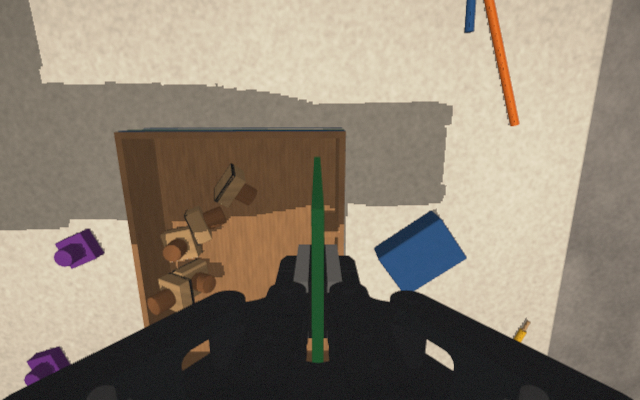

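```bash
python3 -c "
from h import *
d=np.load('w6.npz')
for u,z in [((115,132),.06),((345,130),.06),((336,134),.06),((318,157),.1125),((318,360),.2325)]:print(u,ray(d,u,z))"
```

```text
(115, 132) [0.5207 0.1249 0.06  ]
(345, 130) [0.6984 0.1227 0.06  ]
(336, 134) [0.6914 0.1198 0.06  ]
(318, 157) [0.6771 0.1094 0.1125]
(318, 360) [0.6756 0.0559 0.2325]
```

```bash
python3 -m handwheel '[{"dx":0.5,"dy":0.8,"dz":0.5,"wx":0,"wy":0,"wz":0},{"dx":0.5,"dy":0.85,"dz":1.5,"wx":0,"wy":0,"wz":0},{"dx":0.5,"dy":0.85,"dz":3,"wx":0,"wy":0,"wz":0},{"dx":0.5,"dy":0.85,"dz":4,"wx":0,"wy":0,"wz":0},{"dx":0.5,"dy":0.85,"dz":4.6,"wx":0,"wy":0,"wz":0},{"dx":0.5,"dy":0.85,"dz":4.8,"wx":0,"wy":0,"wz":0},{"dx":0.5,"dy":0.85,"dz":4.8,"wx":0,"wy":0,"wz":0},{"dx":0.5,"dy":0.85,"dz":4.8,"wx":0,"wy":0,"wz":0},{"dx":0.5,"dy":0.85,"dz":4.8,"wx":0,"wy":0,"wz":0},{"dx":0.5,"dy":0.85,"dz":4.8,"wx":0,"wy":0,"wz":0}]'
python3 -m handwheel '[{"dx":0,"dy":0,"dz":0.2,"wx":0,"wy":0,"wz":0},{"dx":0,"dy":0,"dz":0.4,"wx":0,"wy":0,"wz":0},{"dx":0,"dy":0,"dz":0.6,"wx":0,"wy":0,"wz":0},{"dx":0,"dy":0,"dz":0.8,"wx":0,"wy":0,"wz":0},{"dx":0,"dy":0,"dz":1,"wx":0,"wy":0,"wz":0},{"dx":0,"dy":0,"dz":1.2,"wx":0,"wy":0,"wz":0},{"dx":0,"dy":0,"dz":1.4,"wx":0,"wy":0,"wz":0},{"dx":0,"dy":0,"dz":1.6,"wx":0,"wy":0,"wz":0},{"dx":0,"dy":0,"dz":1.8,"wx":0,"wy":0,"wz":0},{"dx":0,"dy":0,"dz":2,"wx":0,"wy":0,"wz":0}]'
```

```text
t: 36.48
position: [0.6846, 0.0753, 0.1657]
eef_rot: [179.9, 0.1, 88.8]
force: [0.1, -0.5, -0.3]
grip_width: 0.037
finger_force: 58.8
t: 37.32
position: [0.6843, 0.0753, 0.1447]
eef_rot: [180.0, 0.1, 88.8]
force: [0.6, -0.3, -0.3]
grip_width: 0.039
finger_force: 58.8
```

```bash
python3 -m handwheel '[{"dx":0,"dy":0,"dz":0.4,"wx":0,"wy":0,"wz":0},{"dx":0,"dy":0,"dz":0.9,"wx":0,"wy":0,"wz":0},{"dx":0,"dy":0,"dz":1.4,"wx":0,"wy":0,"wz":0},{"dx":0,"dy":0,"dz":1.9,"wx":0,"wy":0,"wz":0},{"dx":0,"dy":0,"dz":2.4,"wx":0,"wy":0,"wz":0},{"dx":0,"dy":0,"dz":2.9,"wx":0,"wy":0,"wz":0},{"dx":0,"dy":0,"dz":3.3,"wx":0,"wy":0,"wz":0},{"dx":0,"dy":0,"dz":3.6,"wx":0,"wy":0,"wz":0},{"dx":0,"dy":0,"dz":3.75,"wx":0,"wy":0,"wz":0},{"dx":0,"dy":0,"dz":3.75,"wx":0,"wy":0,"wz":0}]'
python3 -m handwheel '[{"dx":0,"dy":0,"dz":0,"wx":0,"wy":0,"wz":0},{"dx":0,"dy":0,"dz":0,"wx":0,"wy":0,"wz":0},{"dx":0,"dy":0,"dz":0,"wx":0,"wy":0,"wz":0},{"dx":0,"dy":0,"dz":0,"wx":0,"wy":0,"wz":0},{"dx":0,"dy":0,"dz":0,"wx":0,"wy":0,"wz":0},{"dx":0,"dy":0,"dz":-1,"wx":0,"wy":0,"wz":0},{"dx":0,"dy":0,"dz":-3,"wx":0,"wy":0,"wz":0},{"dx":0,"dy":0,"dz":-6,"wx":0,"wy":0,"wz":0},{"dx":0,"dy":0,"dz":-10,"wx":0,"wy":0,"wz":0},{"dx":0,"dy":0,"dz":-13.5,"wx":0,"wy":0,"wz":0}]' 3
python3 -c "
from h import *
s=plan((.46,.33,.245),104.2)"
```

```text
t: 38.15
position: [0.6842, 0.0753, 0.107]
eef_rot: [180.0, 0.1, 88.8]
force: [-0.3, -0.1, -0.4]
grip_width: 0.041
finger_force: 58.8
t: 38.98
position: [0.6839, 0.0755, 0.2452]
eef_rot: [179.9, 0.1, 88.8]
force: [1.5, 0.2, 1.0]
grip_width: 0.351
finger_force: 0.0
d [ 24.97 -22.92  -0.04] w [ 0.001  0.002 -0.269]
```

```bash
python3 -m handwheel '[{"dx":2.5,"dy":-2.3,"dz":0,"wx":0,"wy":0,"wz":-0.02},{"dx":5,"dy":-4.6,"dz":0,"wx":0,"wy":0,"wz":-0.05},{"dx":8,"dy":-7.4,"dz":0,"wx":0,"wy":0,"wz":-0.08},{"dx":11,"dy":-10,"dz":0,"wx":0,"wy":0,"wz":-0.12},{"dx":14,"dy":-13,"dz":0,"wx":0,"wy":0,"wz":-0.15},{"dx":17,"dy":-15.6,"dz":0,"wx":0,"wy":0,"wz":-0.18},{"dx":20,"dy":-18.4,"dz":0,"wx":0,"wy":0,"wz":-0.21},{"dx":23,"dy":-21,"dz":0,"wx":0,"wy":0,"wz":-0.24},{"dx":25,"dy":-23,"dz":0,"wx":0,"wy":0,"wz":-0.269},{"dx":25.5,"dy":-23.7,"dz":0,"wx":0,"wy":0,"wz":-0.269}]'
python3 -c "
from h import *
s=plan((.4512,.3367,.16),104.2)"
```

```text
t: 39.82
position: [0.4499, 0.3381, 0.2432]
eef_rot: [179.9, 0.0, 104.5]
force: [0.1, -0.1, 0.5]
grip_width: 0.351
finger_force: 0.0
d [-0.16  0.08  8.32] w [0.001 0.    0.005]
```

```bash
python3 -m handwheel '[{"dx":-0.1,"dy":0,"dz":1,"wx":0,"wy":0,"wz":0},{"dx":-0.1,"dy":0.1,"dz":3,"wx":0,"wy":0,"wz":0},{"dx":-0.1,"dy":0.1,"dz":5.5,"wx":0,"wy":0,"wz":0},{"dx":-0.1,"dy":0.1,"dz":8,"wx":0,"wy":0,"wz":0},{"dx":-0.1,"dy":0.1,"dz":10,"wx":0,"wy":0,"wz":0},{"dx":-0.1,"dy":0.1,"dz":12,"wx":0,"wy":0,"wz":0},{"dx":-0.1,"dy":0.1,"dz":13,"wx":0,"wy":0,"wz":0},{"dx":-0.1,"dy":0.1,"dz":13.3,"wx":0,"wy":0,"wz":0},{"dx":-0.1,"dy":0.1,"dz":13.3,"wx":0,"wy":0,"wz":0},{"dx":-0.1,"dy":0.1,"dz":13.3,"wx":0,"wy":0,"wz":0}]' 3 60
python3 -m handwheel '[{"dx":0,"dy":0,"dz":0,"wx":0,"wy":0,"wz":0},{"dx":0,"dy":0,"dz":0,"wx":0,"wy":0,"wz":0},{"dx":0,"dy":0,"dz":0,"wx":0,"wy":0,"wz":0},{"dx":0,"dy":0,"dz":0,"wx":0,"wy":0,"wz":0},{"dx":0,"dy":0,"dz":0,"wx":0,"wy":0,"wz":0},{"dx":0,"dy":0,"dz":0,"wx":0,"wy":0,"wz":0},{"dx":0,"dy":0,"dz":0,"wx":0,"wy":0,"wz":0},{"dx":0,"dy":0,"dz":0,"wx":0,"wy":0,"wz":0},{"dx":0,"dy":0,"dz":0,"wx":0,"wy":0,"wz":0},{"dx":0,"dy":0,"dz":0,"wx":0,"wy":0,"wz":0}]' 0 60
python3 -m handwheel '[{"dx":0,"dy":0,"dz":-0.5,"wx":0,"wy":0,"wz":0},{"dx":0,"dy":0,"dz":-1.5,"wx":0,"wy":0,"wz":0},{"dx":0,"dy":0,"dz":-2.7,"wx":0,"wy":0,"wz":0},{"dx":0,"dy":0,"dz":-4,"wx":0,"wy":0,"wz":0},{"dx":0,"dy":0,"dz":-5.3,"wx":0,"wy":0,"wz":0},{"dx":0,"dy":0,"dz":-6.6,"wx":0,"wy":0,"wz":0},{"dx":0,"dy":0,"dz":-8,"wx":0,"wy":0,"wz":0},{"dx":0,"dy":0,"dz":-9.5,"wx":0,"wy":0,"wz":0},{"dx":0,"dy":0,"dz":-11,"wx":0,"wy":0,"wz":0},{"dx":0,"dy":0,"dz":-12,"wx":0,"wy":0,"wz":0}]'
python3 -c "
from h import *
s=plan((.60,.09,.25),96)
s=plan((.682,-.084,.25),88.8,0,s)"
```

```text
t: 40.65
position: [0.4549, 0.3344, 0.1097]
eef_rot: [179.9, 0.1, 104.1]
force: [0.6, 0.1, 0.0]
grip_width: 0.348
finger_force: 0.0
t: 41.48
position: [0.4533, 0.3345, 0.11]
eef_rot: [-180.0, 0.1, 104.2]
force: [-6.1, -2.3, 7.6]
grip_width: 0.037
finger_force: 58.7
t: 42.32
position: [0.4546, 0.335, 0.2316]
eef_rot: [179.8, 0.1, 104.2]
force: [-0.4, -0.2, -0.2]
grip_width: 0.035
finger_force: 58.8
d [-27.32   8.1   -1.79] w [0.003 0.001 0.143]
d [-18.16   6.34  -0.  ] w [-0.     0.     0.126]
```

```bash
python3 -m handwheel '[{"dx":-1,"dy":0.3,"dz":-0.5,"wx":0,"wy":0,"wz":0.01},{"dx":-3,"dy":0.9,"dz":-1,"wx":0,"wy":0,"wz":0.02},{"dx":-6,"dy":1.8,"dz":-1.5,"wx":0,"wy":0,"wz":0.03},{"dx":-9,"dy":2.7,"dz":-1.8,"wx":0,"wy":0,"wz":0.05},{"dx":-12,"dy":3.6,"dz":-1.8,"wx":0,"wy":0,"wz":0.06},{"dx":-15,"dy":4.5,"dz":-1.8,"wx":0,"wy":0,"wz":0.08},{"dx":-18,"dy":5.4,"dz":-1.8,"wx":0,"wy":0,"wz":0.09},{"dx":-21,"dy":6.3,"dz":-1.8,"wx":0,"wy":0,"wz":0.11},{"dx":-24,"dy":7.2,"dz":-1.8,"wx":0,"wy":0,"wz":0.13},{"dx":-27.3,"dy":8.1,"dz":-1.8,"wx":0,"wy":0,"wz":0.143}]'
python3 -m handwheel '[{"dx":-3,"dy":1,"dz":0,"wx":0,"wy":0,"wz":0.02},{"dx":-6,"dy":2,"dz":0,"wx":0,"wy":0,"wz":0.04},{"dx":-9,"dy":3,"dz":0,"wx":0,"wy":0,"wz":0.06},{"dx":-12,"dy":4.1,"dz":0,"wx":0,"wy":0,"wz":0.08},{"dx":-14.5,"dy":5,"dz":0,"wx":0,"wy":0,"wz":0.1},{"dx":-16.5,"dy":5.8,"dz":0,"wx":0,"wy":0,"wz":0.12},{"dx":-17.8,"dy":6.2,"dz":0,"wx":0,"wy":0,"wz":0.126},{"dx":-18.2,"dy":6.3,"dz":0,"wx":0,"wy":0,"wz":0.126},{"dx":-18.2,"dy":6.3,"dz":0,"wx":0,"wy":0,"wz":0.126},{"dx":-18.2,"dy":6.3,"dz":0,"wx":0,"wy":0,"wz":0.126}]'
python3 -c "
from h import *
s=plan((.6815,-.0862,.17),88.8)"
```

```text
t: 43.15
position: [0.6, 0.0879, 0.2473]
eef_rot: [180.0, 0.1, 95.9]
force: [1.1, 0.9, 0.7]
grip_width: 0.036
finger_force: 58.7
t: 43.98
position: [0.6807, -0.0839, 0.2476]
eef_rot: [180.0, 0.1, 88.8]
force: [0.2, 0.6, -0.8]
grip_width: 0.039
finger_force: 58.8
d [-0.22  0.08  7.76] w [0.    0.001 0.   ]
```

```bash
python3 -m handwheel '[{"dx":-0.1,"dy":0,"dz":1,"wx":0,"wy":0,"wz":0},{"dx":-0.2,"dy":0.1,"dz":2.5,"wx":0,"wy":0,"wz":0},{"dx":-0.2,"dy":0.1,"dz":4.5,"wx":0,"wy":0,"wz":0},{"dx":-0.2,"dy":0.1,"dz":6.3,"wx":0,"wy":0,"wz":0},{"dx":-0.2,"dy":0.1,"dz":7.5,"wx":0,"wy":0,"wz":0},{"dx":-0.2,"dy":0.1,"dz":8,"wx":0,"wy":0,"wz":0},{"dx":-0.2,"dy":0.1,"dz":8,"wx":0,"wy":0,"wz":0},{"dx":-0.2,"dy":0.1,"dz":8,"wx":0,"wy":0,"wz":0},{"dx":-0.2,"dy":0.1,"dz":8,"wx":0,"wy":0,"wz":0},{"dx":-0.2,"dy":0.1,"dz":8,"wx":0,"wy":0,"wz":0}]'
python3 -c "
from h import *
s=plan((.6813,-.0862,.145),88.8)"
```

```text
t: 44.82
position: [0.6825, -0.0865, 0.1688]
eef_rot: [179.9, 0.1, 88.8]
force: [0.1, 0.1, -0.9]
grip_width: 0.034
finger_force: 58.8
d [ 0.04 -0.12  2.38] w [ 0.002  0.002 -0.   ]
```

```bash
python3 -m handwheel '[{"dx":0,"dy":-0.1,"dz":0.2,"wx":0,"wy":0,"wz":0},{"dx":0,"dy":-0.1,"dz":0.5,"wx":0,"wy":0,"wz":0},{"dx":0,"dy":-0.1,"dz":0.8,"wx":0,"wy":0,"wz":0},{"dx":0,"dy":-0.1,"dz":1,"wx":0,"wy":0,"wz":0},{"dx":0,"dy":-0.1,"dz":1.2,"wx":0,"wy":0,"wz":0},{"dx":0,"dy":-0.1,"dz":1.4,"wx":0,"wy":0,"wz":0},{"dx":0,"dy":-0.1,"dz":1.6,"wx":0,"wy":0,"wz":0},{"dx":0,"dy":-0.1,"dz":1.8,"wx":0,"wy":0,"wz":0},{"dx":0,"dy":-0.1,"dz":2.1,"wx":0,"wy":0,"wz":0},{"dx":0,"dy":-0.1,"dz":2.4,"wx":0,"wy":0,"wz":0}]'
```

```text
t: 45.65
position: [0.6811, -0.0867, 0.1435]
eef_rot: [180.0, 0.1, 88.8]
force: [-0.6, -0.4, -0.3]
grip_width: 0.04
finger_force: 58.8
```

```bash
python3 -m handwheel '[{"dx":0,"dy":0,"dz":0.4,"wx":0,"wy":0,"wz":0},{"dx":0,"dy":0,"dz":0.9,"wx":0,"wy":0,"wz":0},{"dx":0,"dy":0,"dz":1.4,"wx":0,"wy":0,"wz":0},{"dx":0,"dy":0,"dz":1.9,"wx":0,"wy":0,"wz":0},{"dx":0,"dy":0,"dz":2.4,"wx":0,"wy":0,"wz":0},{"dx":0,"dy":0,"dz":2.9,"wx":0,"wy":0,"wz":0},{"dx":0,"dy":0,"dz":3.3,"wx":0,"wy":0,"wz":0},{"dx":0,"dy":0,"dz":3.5,"wx":0,"wy":0,"wz":0},{"dx":0,"dy":0,"dz":3.65,"wx":0,"wy":0,"wz":0},{"dx":0,"dy":0,"dz":3.65,"wx":0,"wy":0,"wz":0}]'
python3 -m handwheel '[{"dx":0,"dy":0,"dz":0,"wx":0,"wy":0,"wz":0},{"dx":0,"dy":0,"dz":0,"wx":0,"wy":0,"wz":0},{"dx":0,"dy":0,"dz":0,"wx":0,"wy":0,"wz":0},{"dx":0,"dy":0,"dz":0,"wx":0,"wy":0,"wz":0},{"dx":0,"dy":0,"dz":0,"wx":0,"wy":0,"wz":0},{"dx":0,"dy":0,"dz":-1,"wx":0,"wy":0,"wz":0},{"dx":0,"dy":0,"dz":-3,"wx":0,"wy":0,"wz":0},{"dx":0,"dy":0,"dz":-6,"wx":0,"wy":0,"wz":0},{"dx":0,"dy":0,"dz":-10,"wx":0,"wy":0,"wz":0},{"dx":0,"dy":0,"dz":-13.5,"wx":0,"wy":0,"wz":0}]' 3
python3 -m handwheel '[{"dx":2,"dy":-3,"dz":-1,"wx":0,"wy":0,"wz":0},{"dx":4,"dy":-6,"dz":-2,"wx":0,"wy":0,"wz":0},{"dx":6,"dy":-9,"dz":-3,"wx":0,"wy":0,"wz":0},{"dx":8,"dy":-12,"dz":-4,"wx":0,"wy":0,"wz":0},{"dx":10,"dy":-15,"dz":-5,"wx":0,"wy":0,"wz":0},{"dx":12,"dy":-18,"dz":-5,"wx":0,"wy":0,"wz":0},{"dx":14,"dy":-21,"dz":-5,"wx":0,"wy":0,"wz":0},{"dx":16,"dy":-24,"dz":-5,"wx":0,"wy":0,"wz":0},{"dx":18,"dy":-26,"dz":-5,"wx":0,"wy":0,"wz":0},{"dx":18,"dy":-26,"dz":-5,"wx":0,"wy":0,"wz":0}]'
python3 -c "
from h import *
from workcell import bot
a=bot.get_image('scene')['pixels'][130:330,130:430];b=bot.get_image('top')['pixels'][60:310,150:480]
cv2.imwrite('pics/fin.png',cv2.convertScaleAbs(np.vstack([cv2.resize(a,(450,300),interpolation=2),cv2.resize(b,(450,300),interpolation=2)])[:,:,::-1],alpha=1.4));print(bot.state()['t'])"
```

```text
t: 46.48
position: [0.6811, -0.0867, 0.1069]
eef_rot: [180.0, 0.1, 88.8]
force: [-0.7, -1.0, -0.1]
grip_width: 0.037
finger_force: 58.8
t: 47.32
position: [0.6807, -0.0864, 0.2449]
eef_rot: [179.9, 0.1, 88.8]
force: [1.0, 0.9, -0.3]
grip_width: 0.355
finger_force: 0.0
t: 48.15
position: [0.4212, 0.1014, 0.2936]
eef_rot: [179.9, 0.0, 88.9]
force: [0.9, -0.2, 0.9]
grip_width: 0.351
finger_force: 0.0
48.25
```

View pics/fin.png

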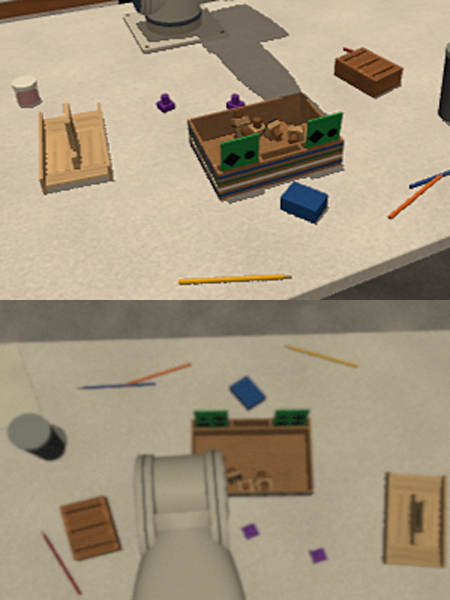

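```bash
python3 -c "
from workcell import bot
print(bot.sign_off())"
```

```text
the job is handed in; nothing more can be done
None
```

I handed the job in at about 48 s: all five stamps are in the box's main compartment, the empty tote stands upright back at its starting place, both stencils stand in the outer pockets, and the tumbler and foam block were never touched; sign-off returned no verdict.

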